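# Seat the adapter plate and hold the white standard in its corner

### The job

Get the colour reader ready for its white reference. Gently lower the black adapter plate over the two locating pins on the reader's stage (large hole over the thick pin, fences toward the rear lamp housing) until it lies flush on the stage, and let go of it; then take the calibration block with the white grip out of the case, stand it flat on the plate and press it into the corner so that it touches both fences at once. Finish while still gripping the block and pushing it firmly against both fences, as the reading is taken while you hold it; leave the block with the black grip in its case and do not disturb the other things on the bench.

Things in the scene. Friction and masses are not known exactly. Their poses are not given: they have to be found in the camera images.
- reader: Benchtop colour reader, white and grey, 210 x 180 mm, fixed. Origin on the bench under the centre of its stage; +x to the rear (grey lamp housing, x 66 to 100 mm, 62 mm high), +y to its left, z up; display and keys on the front (-x) console. The level aluminium stage, 116 x 150 mm, has its top 46 mm above the origin and a round window in it.
- thick_pin (a point): Tip of the thick steel locating pin: 12 mm diameter, standing 14 mm above the stage, top 2.5 mm tapered to 8 mm. At x -34, y +52 mm in the reader's frame (front left of the stage).
- thin_pin (a point): Tip of the thin steel locating pin: 8 mm diameter, standing 14 mm above the stage, top 2.5 mm tapered to 4 mm. At x +34, y -50 mm in the reader's frame (rear right of the stage).
- adapter: Loose black adapter plate, 100 (x) x 130 (y) x 8 mm, two grey metal fences 24 mm high on its top, about 0.4 kg in all. Origin at the centre of its underside, z up; back fence toward +x. Carry it by the side fence, pinched across its 12 mm thickness. Seated, its origin lies straight over the reader's origin, 46 mm above it, axes parallel to the reader's. The 24 mm hole by the fences is only the reading window.
- back_fence: Back fence, rigidly part of the adapter plate: 12 (x) x 80 (y) x 24 mm, inner face at x = +38 mm in the plate's frame, y -20 to +60. Origin at the centre of its underside, at x 44, y 20, z 8 mm in the plate's frame.
- side_fence: Side fence, rigidly part of the adapter plate: 64 (x) x 12 (y) x 24 mm, inner face at y = -8 mm in the plate's frame, x -26 to +38. Origin at the centre of its underside, at x 6, y -14, z 8 mm in the plate's frame.
- thick_hole (a point): Lower mouth of the large through hole in the adapter plate, 14 mm diameter, for the thick pin. At x -34, y +52, z 0 mm in the plate's frame.
- thin_hole (a point): Lower mouth of the small through hole in the adapter plate, 10 mm diameter, for the thin pin. At x +34, y -50, z 0 mm in the plate's frame.
- adapter_grip (a point): Point in the middle of the side fence to carry the plate by, at x 8, y -14, z 20 mm in the plate's frame (12 mm above the plate's top face); pinch along the plate's y. Axes as the plate's.
- corner (a point): The inner corner where the two fences meet, on the plate's top face: x 38, y -8, z 8 mm in the plate's frame. The open quarter lies toward the plate's -x and +y. A block seated there has its centre 25 mm toward -x and 25 mm toward +y of this point. The faces are not slippery: part of a push toward one fence is taken by friction on the other and on the plate.
- white_standard: The calibration block to use: grey metal, 50 x 50 x 30 mm, with a WHITE grip bar on top and a white tile flush in its underside, about 0.2 kg, loose in its case. Origin at the centre of its underside, z up. Grip bar 36 mm along x, 18 mm along y, from z 30 to 66 mm; pinch it along y. It works either way round.
- white_standard_grip (a point): Middle of the white grip bar, 52 mm above the block's underside; axes as the block's.
- dark_standard: The other calibration block, same size and shape, with a BLACK grip bar; stays in the case.
- standards_case: Open grey case, fixed, 134 (x) x 74 (y) mm, walls 22 mm high and 5 mm thick, 5 mm floor on which the blocks stand in two compartments next to each other along x (about 60 x 64 mm, one block in each; which is in which varies). Origin at the centre of its underside.
- sample_jar_red: Bystander: sample jar with red lid, 48 x 72 mm, left of the reader.
- sample_jar_blue: Bystander: sample jar with blue lid, 48 x 72 mm, left of the reader.
- sample_jar_white: Bystander: sample jar with white lid, 48 x 57 mm, left of the reader.
- lab_timer: Bystander: small white timer with three keys, 66 x 62 x 21 mm, behind the work.
- tape: Bystander: roll of tape, 72 x 19 mm, near the front edge of the bench.
Things that resemble listed ones, but are neither listed nor needed, are in the scene too. Leave any pink, purple or yellow look-alike of the white_standard alone.

How it is judged:
By the outcome, as a careful person would: the job done as asked, in the order asked, and still so for the second after the job is handed in, while the arm keeps its last pose, push and grip.
It also fails if it takes over 72 s, if anything falls off the work surface, if the arm or the gripper's body presses on something with over 40 N, if the wrist force passes 120 N, or if a joint passes its speed limit or range.

### The arm

A 6-joint arm with a two-finger parallel gripper is mounted at the origin on a cart in front of the work surface, level with it; the furniture and walls round the work are solid. World frame = base frame: x ahead of the robot, y to its left, z up, the work surface at z = 0. Lengths are in mm, angles in rad, forces in N, time in s.
With the tool pointing down it reaches from about 275 to 750 mm from the base axis. Payload 10.2 kg.
Tool frame: the origin (TCP) lies between the finger pads; the fingertips stand 25 mm ahead of it and the grasp point (between the pads) lies 6 mm ahead of it (r.tips_ahead is the distance from the TCP to the fingertips, in mm); z points along the fingers, x is the direction in which the jaws open and shut, and the axes are right-handed (so a half turn about z gives the same grasp; the last joint's range is limited). The gripper opens to 85 mm and grips with 20 to 120 N. Pads are 22 mm wide; open, the fingers measure 114 mm over their backs; the gripper's body (76 mm by 85 mm) begins 54 mm behind the grasp point. The pads swing forward as they close: fully open they stand 13 mm farther back than shut.
Start: joints at [-1.366, 0.313, 1.498, -0, 1.331, -0.223], TCP at [217.795, -477.699, 256.294] pointing down, gripper open.
Joint ranges: [-2.94, 2.94], [-0.97, 2.17], [0.19, 2.56], [-1.23, 4.37], [0.02, 3.11], [-2.88, 2.88]. Speed limits (rad/s): [2.39, 2.39, 3.01, 3.14, 3.14, 3.14].

### API

Orientations are given as a unit quaternion [x, y, z, w].
In Python, from station import r, imaging, order gives the robot as it stands.
- The arm moves only by the tool servo_tool, never from a script. Its argument "plan" is one flat list of numbers, 7 for each row, row after row: the shift along the tool's x, y, z in mm, then the turn, a rotation vector about the tool's x, y, z in degrees, then the finger opening in mm, from 0 to 85.4. In form: [x, y, z, wx, wy, wz, grip, x, y, z, wx, wy, wz, grip, ...]. A call has exactly 10 rows; each row shifts and turns the commanded pose from where the row before left it, along the tool's axes as they then stand; what a row does not reach is not made up. A row lasts 1/12 s, in which the tool goes at most 41.7 mm and 7.16 degrees, less where a joint would pass 70% of its speed; a pose out of reach is approached as far as the arm can. A call is refused whole if a number of a shift passes 41.7 or a number of a turn 7.16, either way. A call with a gripper value outside its range is refused whole. The fingers move at their own pace and stop on an object; the grip force is fixed at half the most. Time passes only in rows, so rows that do not move let the fingers close, or fill a call up. It gives the time, the measured TCP pose, the force and the opening at its end, in the units of the state.
- r.get_obs(): the state, without advancing time (a new reading comes with each control period).
- imaging.capture(name): name is "scene" or "top" or "wrist"; returns the picture (420x560x3 uint8, red, green, blue); there is no depth.
- imaging.calibration(name): a dict with "camera_matrix" (3x3 intrinsics, pixels), "camera_from_world" (4x4, takes a point from world to camera coordinates). Camera axes: x right, y down, z forward; pixel columns grow to the right and rows downward; lengths in mm; the calibration is good to about 2 mm. A picture is of the moment at which its call begins: read the wrist's pose just before it. calibration takes no time and is no camera call; for the wrist camera it gives the pose at the moment of the call.
- order.close_job(): hands the job in, once; it reports no verdict.
The state is a dict: "t": time; "qpos": joint angles; "qvel": joint speeds; "joint_efforts": joint torques, N m; "tcp_pos": TCP position; "orientation": TCP orientation; "force": force on the tool from outside, world axes, zero at the start; "ft_torque": the same for the moment, N m; "gripper_width": finger opening in mm.
Only numpy, scipy, OpenCV 4.12 (cv2) and the standard library are available. Lean on these libraries where they do the work, as an engineer would, in place of code of your own. Each camera call takes 0.05 s, during which the arm holds its last target.

## Working session

There is one attempt and no reset: what is moved stays moved. The work goes in short steps, Python scripts to look and compute and a tool call to move; the robot and the scene stay as the last step left them, time stands still between calls to the robot, and variables do not carry over. Pictures are saved under pics/ and viewed, and the job is handed in when it is done.

Besides the shell and the picture viewer there is one more tool, called after "Call:" as name(argument=value, ...), one argument or row to a line, values as JSON. servo_tool: Moves the arm, as the interface text tells. Its arguments: {"type":"object","properties":{"plan":{"type":"array","items":{"type":"number"}}},"required":["plan"]}

```bash
mkdir -p pics; ls
python3 - <<'E'
from station import r, imaging, order
import cv2
for n in ["scene","top","wrist"]:
    im=imaging.capture(n); cv2.imwrite(f"pics/{n}0.png",im[:,:,::-1])
    c=imaging.calibration(n); print(n,c)
print(r.get_obs())
E
```

```text
pics
scene {'camera_matrix': array([[448.9561728 ,   0.        , 284.86235666],
       [  0.        , 448.9561728 , 214.05945257],
       [  0.        ,   0.        ,   1.        ]]), 'camera_from_world': array([[-5.41052075e-01, -8.40973971e-01,  5.04297404e-03,
         2.49572385e+02],
       [-6.56750937e-01,  4.18768944e-01, -6.27144942e-01,
         3.94758332e+02],
       [ 5.25300731e-01, -3.42630050e-01, -7.78886250e-01,
         1.19671672e+03],
       [ 0.00000000e+00,  0.00000000e+00,  0.00000000e+00,
         1.00000000e+00]])}
top {'camera_matrix': array([[451.20701972,   0.        , 272.71296186],
       [  0.        , 451.20701972, 211.17230058],
       [  0.        ,   0.        ,   1.        ]]), 'camera_from_world': array([[-1.99902405e-02, -9.99785250e-01,  5.46289957e-03,
        -3.75709627e+01],
       [-9.89444171e-01,  1.89984860e-02, -1.43663806e-01,
         5.16263276e+02],
       [ 1.43529168e-01, -8.27710819e-03, -9.89611473e-01,
         1.38133512e+03],
       [ 0.00000000e+00,  0.00000000e+00,  0.00000000e+00,
         1.00000000e+00]])}
wrist {'camer
[... 514 characters left out ...]
000000e+00]])}
{'t': 0.15, 'qpos': array([-1.36641677e+00,  3.13297507e-01,  1.49820561e+00, -5.89706756e-06,
        1.33100472e+00, -2.23447171e-01]), 'qvel': array([-0.00056201, -0.00160774, -0.00246381, -0.00155596,  0.00104375,
       -0.00086759]), 'joint_efforts': array([ 1.54410875e-03, -4.12367785e+01, -2.59797066e+01, -8.27658846e-05,
        3.28694849e-03, -1.23637275e-05]), 'tcp_pos': array([ 217.75289112, -477.54383633,  255.90023766]), 'orientation': array([ 8.41099094e-01, -5.40880860e-01, -3.22511702e-04, -3.24631347e-04]), 'force': array([-0.56901458,  0.13823964, -0.30263206]), 'ft_torque': array([-0.00953263,  0.01185988,  0.04533812]), 'gripper_width': 85.59336876345549}
```

View pics/scene0.png

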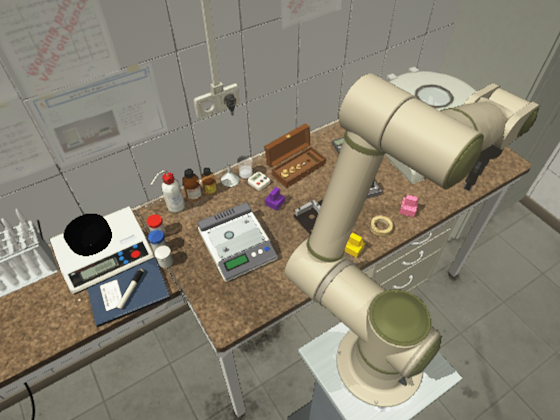

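View pics/top0.png

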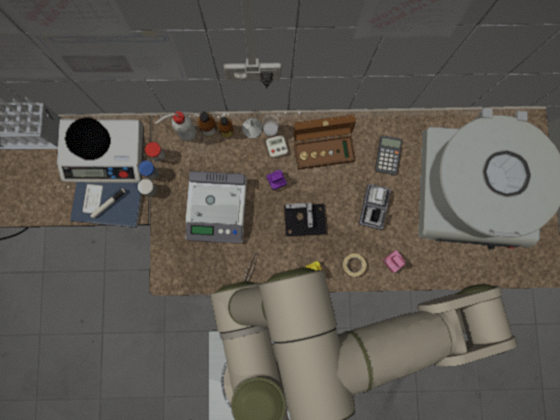

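View pics/wrist0.png

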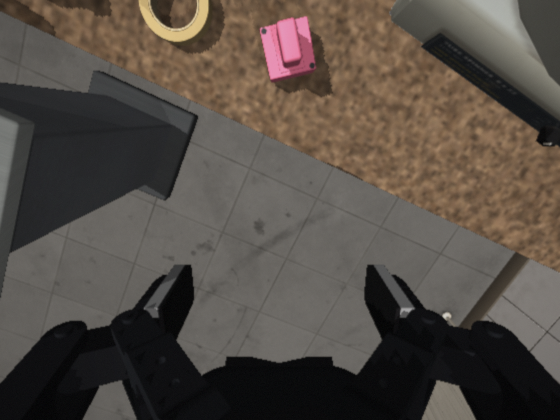

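```bash
cat > h.py <<'E'
import numpy as np, cv2
from station import r, imaging, order
def ray(cal,uv,z):
    K=np.array(cal["camera_matrix"]);T=np.array(cal["camera_from_world"])
    R=T[:3,:3];t=T[:3,3];c=-R.T@t
    d=R.T@np.linalg.inv(K)@np.array([uv[0],uv[1],1.]); return c+d*(z-c[2])/d[2]
def proj(cal,P):
    K=np.array(cal["camera_matrix"]);T=np.array(cal["camera_from_world"])
    p=K@(T[:3,:3]@np.array(P,float)+T[:3,3]);return p[:2]/p[2]
def crop(src,x0,y0,x1,y1,s,out):
    im=cv2.imread(src)[y0:y1,x0:x1]; cv2.imwrite(out,cv2.resize(im,None,fx=s,fy=s,interpolation=cv2.INTER_CUBIC))
E
python3 - <<'E'
from h import *
crop("pics/top0.png",180,160,280,250,8,"pics/c1.png")
crop("pics/top0.png",280,175,400,245,6,"pics/c2.png")
E
```

```text
(no output)
```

View pics/c1.png

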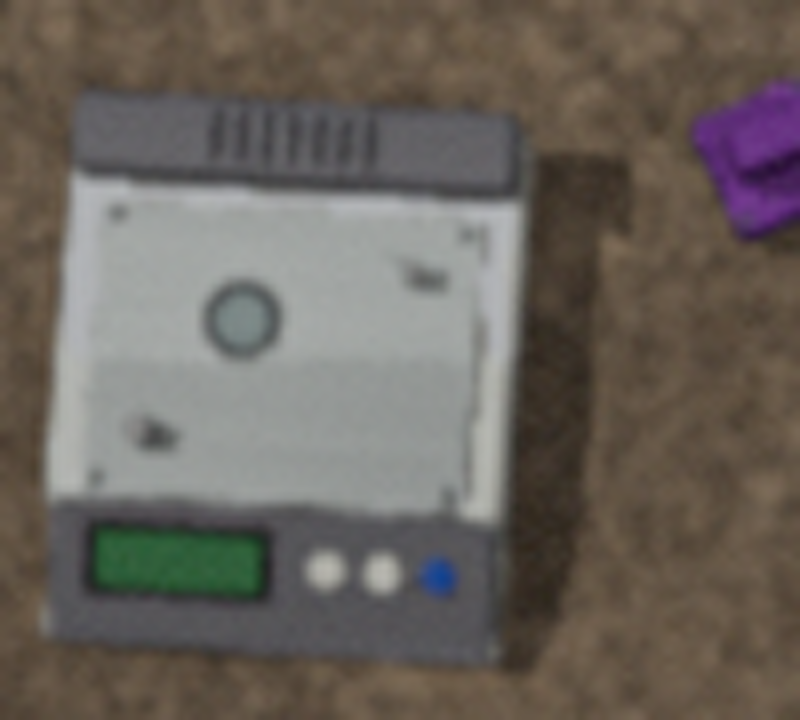

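View pics/c2.png

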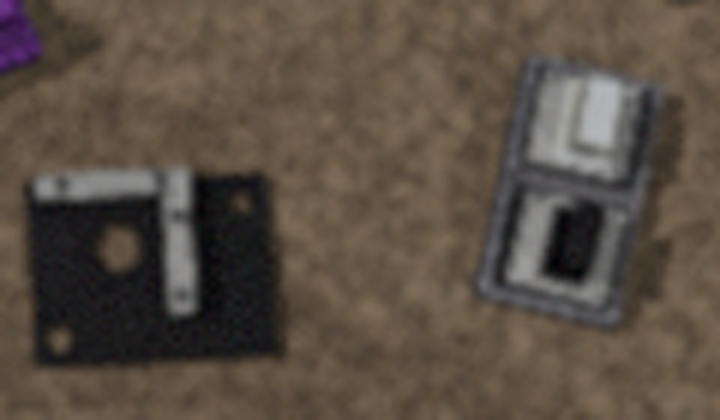

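Run:
```python
from h import *
c=imaging.calibration("top")
def f(s,off,p,z): 
    uv=[p[0]/s+off[0],p[1]/s+off[1]]; return ray(c,uv,z)[:2]
print("lamp rear corners",f(8,(180,160),(78,95),62),f(8,(180,160),(520,118),62))
th=f(8,(180,160),(133,425),60);tn=f(8,(180,160),(403,265),60)
print("thick",th,"thin",tn,"d",np.linalg.norm(th-tn),np.hypot(68,102))
d=tn-th; yaw=np.arctan2(d[1],d[0])-np.arctan2(-102,68);print("yaw",np.degrees(yaw),"mid-> origin approx",(th+tn)/2)
print("window",f(8,(180,160),(242,320),46))
o=(280,175)
H=f(6,o,(60,340),8);h=f(6,o,(242,203),8);print("plate holes",H,h,np.linalg.norm(H-h))
d=h-H;print("yaw",np.degrees(np.arctan2(d[1],d[0])-np.arctan2(-102,68)),(H+h)/2)
for p in [(28,187),(268,175),(285,355),(37,362)]:print("plate c",f(6,o,p,8))
for p in [(165,170),(190,170),(168,318),(200,316)]:print("sidefence",f(6,o,p,32))
for p in [(532,58),(662,82),(615,325),(480,295)]:print("case",f(6,o,p,22))
for p in [(585,80),(622,83),(618,152),(578,148)]:print("whitegrip",f(6,o,p,71))
```

```text
lamp rear corners [640.92079429 209.29944124] [628.49812562  36.80624649]
thick [510.56572624 187.61099398] thin [571.38040452  83.02621741] d 120.98099265268209 122.58874336577564
yaw -3.512626999308061 mid-> origin approx [540.97306538 135.3186057 ]
window [553.30789671 147.39990125]
plate holes [ 452.5874539  -101.73708867] [ 524.34615762 -201.12128447] 122.58274729200302
yaw 2.1404727974055944 [ 488.46680576 -151.42918657]
plate c [535.21341611 -86.68466184]
plate c [ 539.26378066 -215.61184395]
plate c [ 442.26144035 -221.11046741]
plate c [441.1021329 -89.2253426]
sidefence [ 539.16473509 -158.3318063 ]
sidefence [ 538.91267121 -171.52611847]
sidefence [ 460.68711471 -157.46419991]
sidefence [ 461.41379276 -174.25448011]
case [ 597.69972193 -357.47334641]
case [ 583.32538122 -426.35850157]
case [ 453.4574251  -394.03699736]
case [ 470.74801925 -323.53020654]
whitegrip [ 575.75365674 -373.16128882]
whitegrip [ 573.8179549  -392.18719766]
whitegrip [ 537.79231405 -388.13047527]
whitegrip [ 540.26804392 -367.65897347]
```

```bash
cat >> h.py <<'E'
from scipy.spatial.transform import Rotation as Ro
def Rt():
    return Ro.from_quat(r.get_obs()["orientation"]).as_matrix()
def ang():
    x=Rt()[:,0]; return np.degrees(np.arctan2(x[1],x[0]))
def plan(target,angle=None,n=10,grip=85,prof=None,dec=1,upright=True):
    """rows in tool axes from the measured pose; assumes tool down"""
    o=r.get_obs();p=o["tcp_pos"];a0=ang();angle=a0 if angle is None else angle
    prof=np.ones(n)/n if prof is None else np.array(prof)/np.sum(prof)
    d=np.array(target)-p;a=a0;out=[]
    for f in prof:
        c,s=np.cos(np.radians(a)),np.sin(np.radians(a))
        D=d*f; da=(angle-a)*0+(angle-a0)*f
        out+= [round(c*D[0]+s*D[1],dec),round(s*D[0]-c*D[1],dec),round(-D[2],dec),0,0,round(-da,2),grip]; a+=da
    print("d",d.round(1),"da",round(angle-a0,2))
    for i in range(0,len(out),7): print(*out[i:i+7],sep=", ",end=",\n")
E
python3 - <<'E'
from h import *
c=imaging.calibration("wrist");T=c["camera_from_world"];C=-T[:3,:3].T@T[:3,3]
o=r.get_obs();print("cam in tool",Rt().T@(C-o["tcp_pos"]));print("cam axes in tool",(T[:3,:3]@Rt()).round(3))
plan([440,-150,290],-88.5,20,85,prof=[.4,.8]+[1]*16+[.8,.4])
E
```

```text
cam in tool [   1.03926055  -77.85077086 -119.13920834]
cam axes in tool [[ 1.    -0.001 -0.001]
 [ 0.     0.953 -0.303]
 [ 0.001  0.303  0.953]]
d [222.2 327.5  34.1] da -23.01
-4.5, -7.4, -0.7, 0, 0, 0.5, 85,
-9.1, -14.6, -1.5, 0, 0, 1.0, 85,
-11.7, -18.1, -1.9, 0, 0, 1.25, 85,
-12.1, -17.8, -1.9, 0, 0, 1.25, 85,
-12.4, -17.6, -1.9, 0, 0, 1.25, 85,
-12.8, -17.3, -1.9, 0, 0, 1.25, 85,
-13.2, -17.0, -1.9, 0, 0, 1.25, 85,
-13.6, -16.7, -1.9, 0, 0, 1.25, 85,
-13.9, -16.4, -1.9, 0, 0, 1.25, 85,
-14.3, -16.1, -1.9, 0, 0, 1.25, 85,
-14.6, -15.8, -1.9, 0, 0, 1.25, 85,
-15.0, -15.5, -1.9, 0, 0, 1.25, 85,
-15.3, -15.1, -1.9, 0, 0, 1.25, 85,
-15.6, -14.8, -1.9, 0, 0, 1.25, 85,
-15.9, -14.4, -1.9, 0, 0, 1.25, 85,
-16.3, -14.1, -1.9, 0, 0, 1.25, 85,
-16.6, -13.7, -1.9, 0, 0, 1.25, 85,
-16.9, -13.4, -1.9, 0, 0, 1.25, 85,
-13.7, -10.4, -1.5, 0, 0, 1.0, 85,
-6.9, -5.1, -0.7, 0, 0, 0.5, 85,
```

Call:
servo_tool(
  plan=[-4.5, -7.4, 0.6, 0, 0, 0.5, 85, -9.1, -14.6, 1, 0, 0, 1, 85, -11.7, -18.1, 1.4, 0, 0, 1.25, 85, -12.1, -17.8, 1.4, 0, 0, 1.25, 85, -12.4, -17.6, 1.4, 0, 0, 1.25, 85, -12.8, -17.3, 1.4, 0, 0, 1.25, 85, -13.2, -17, 1.4, 0, 0, 1.25, 85, -13.6, -16.7, 1.4, 0, 0, 1.25, 85, -13.9, -16.4, 1.4, 0, 0, 1.25, 85, -14.3, -16.1, 1.4, 0, 0, 1.25, 85],
)

```text
t: 0.98
tcp_pos: [329.5, -312.2, 243.3]
orientation: [0.782, -0.623, -0.0, -0.0]
force: [0.1, -0.1, 0.6]
gripper_width: 84.8
```

Call:
servo_tool(
  plan=[-14.6, -15.8, 1.4, 0, 0, 1.25, 85, -15, -15.5, 1.4, 0, 0, 1.25, 85, -15.3, -15.1, 1.4, 0, 0, 1.25, 85, -15.6, -14.8, 1.4, 0, 0, 1.25, 85, -15.9, -14.4, 1.4, 0, 0, 1.25, 85, -16.3, -14.1, 1.4, 0, 0, 1.25, 85, -16.6, -13.7, 1.4, 0, 0, 1.25, 85, -16.9, -13.4, 1.4, 0, 0, 1.25, 85, -13.7, -10.4, 1, 0, 0, 1, 85, -6.9, -5.1, 0.6, 0, 0, 0.5, 85],
)

```text
t: 1.82
tcp_pos: [440.7, -147.8, 230.4]
orientation: [0.716, -0.698, -0.0, -0.0]
force: [-0.7, -0.6, -0.2]
gripper_width: 85.0
```

Run:
```python
from h import *
import pickle
o=r.get_obs();print(o["t"],o["tcp_pos"],ang(),o["qvel"].round(3))
im=imaging.capture("wrist");cv2.imwrite("pics/w1.png",im[:,:,::-1]);c=imaging.calibration("wrist");pickle.dump(c,open("w1.pkl","wb"))
```

```text
1.8167 [ 440.70737054 -147.7951986   230.44564817] -88.47051018276854 [ 0.201  0.064 -0.06  -0.008 -0.003  0.292]
```

View pics/w1.png

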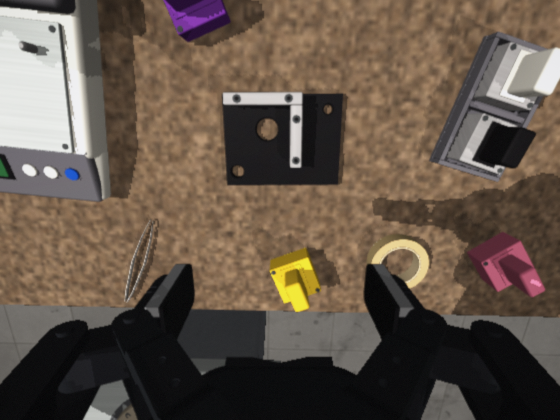

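The view shows the plate (223–342, 93–186) with the large hole at (238,171), the small one at (328,108), the side fence at x≈296; the white-grip block at (530,75) and the yellow/pink look-alikes apart. The arm was still settling, so I retake it.

Run:
```python
from h import *
import pickle
imaging.capture("wrist");
c=imaging.calibration("wrist");o=r.get_obs();print(o["t"],o["tcp_pos"],ang(),o["qvel"].round(3))
im=imaging.capture("wrist");cv2.imwrite("pics/w2.png",im[:,:,::-1]);pickle.dump(c,open("w2.pkl","wb"))
crop("pics/w2.png",210,80,360,200,5.3,"pics/c3.png")
```

```text
1.9167 [ 440.40434635 -148.50341056  230.47047121] -88.38540030834191 [-0.041 -0.004  0.001 -0.009  0.001 -0.04 ]
```

View pics/c3.png

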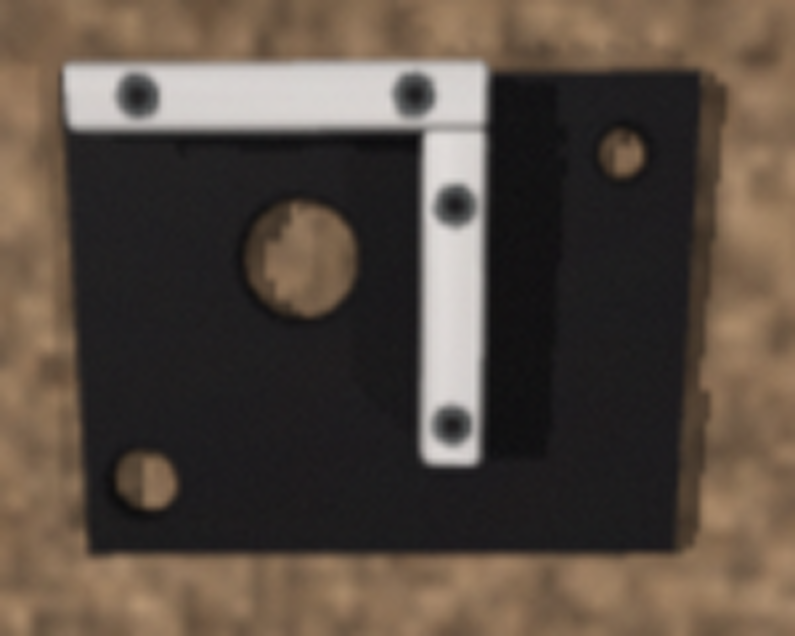

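Run:
```python
from h import *
import pickle
from scipy.optimize import least_squares
c=pickle.load(open("w2.pkl","rb"))
pts=[((145,481),(-34,52,8)),((622,152),(34,-50,8)),((93,550),(-50,65,8)),((673,550),(-50,-65,8)),((700,72),(50,-65,8)),((64,64),(50,60,32)),((487,62),(50,-20,32)),((420,464),(-26,-8,32)),((481,464),(-26,-20,32)),((67,131),(38,60,32))]
uv=np.array([[p[0][0]/5.3+210-.4,p[0][1]/5.3+80-.4] for p in pts]);X=np.array([p[1] for p in pts],float)
def w(q,X):
    a=q[2];return np.c_[q[0]+np.cos(a)*X[:,0]-np.sin(a)*X[:,1],q[1]+np.sin(a)*X[:,0]+np.cos(a)*X[:,1],X[:,2]]
f=lambda q:np.ravel([proj(c,P)-u for P,u in zip(w(q,X),uv)])
s=least_squares(f,[489,-151,0.03]);print(s.x[:2],np.degrees(s.x[2]));print(s.fun.reshape(-1,2).round(2))
print("grip",w(s.x,np.array([[8,-14,20.]])))
```

```text
[ 492.34129565 -151.04354601] 1.8889673426295348
[[-0.21  0.36]
 [ 0.28  0.17]
 [-0.79  0.88]
 [ 0.15  0.42]
 [ 0.19 -0.52]
 [-0.15 -0.26]
 [ 0.17 -0.24]
 [ 0.3  -0.12]
 [-0.06 -0.17]
 [ 0.03 -0.14]]
grip [[ 500.79842649 -164.77223633   20.        ]]
```

Run:
```python
from h import *
plan([489,139,276],-94.3,10,85,prof=[.4,.8]+[1]*5+[.8,.5,.3])
```

```text
d [ 48.9 288.3  45.4] da -5.89
-14.7, -2.9, -2.3, 0, 0, 0.3, 85,
-29.5, -5.7, -4.7, 0, 0, 0.6, 85,
-36.9, -6.7, -5.8, 0, 0, 0.76, 85,
-37.0, -6.2, -5.8, 0, 0, 0.76, 85,
-37.0, -5.7, -5.8, 0, 0, 0.76, 85,
-37.1, -5.2, -5.8, 0, 0, 0.76, 85,
-37.2, -4.8, -5.8, 0, 0, 0.76, 85,
-29.8, -3.4, -4.7, 0, 0, 0.6, 85,
-18.6, -1.9, -2.9, 0, 0, 0.38, 85,
-11.2, -1.1, -1.7, 0, 0, 0.23, 85,
```

Call:
servo_tool(
  plan=[-14.7, -2.9, -2.3, 0, 0, 0.3, 85, -29.5, -5.7, -4.7, 0, 0, 0.6, 85, -36.9, -6.7, -5.8, 0, 0, 0.76, 85, -37, -6.2, -5.8, 0, 0, 0.76, 85, -37, -5.7, -5.8, 0, 0, 0.76, 85, -37.1, -5.2, -5.8, 0, 0, 0.76, 85, -37.2, -4.8, -5.8, 0, 0, 0.76, 85, -29.8, -3.4, -4.7, 0, 0, 0.6, 85, -18.6, -1.9, -2.9, 0, 0, 0.38, 85, -11.2, -1.1, -1.7, 0, 0, 0.23, 85],
)

```text
t: 2.8
tcp_pos: [489.4, 139.7, 276.4]
orientation: [-0.68, 0.733, -0.0, 0.0]
force: [0.5, -0.7, 0.1]
gripper_width: 84.7
```

Run:
```python
from h import *
import pickle
for i in range(3):imaging.capture("wrist");
c=imaging.calibration("wrist");o=r.get_obs();print(o["t"],o["tcp_pos"],ang(),o["qvel"].round(3))
im=imaging.capture("wrist");cv2.imwrite("pics/w3.png",im[:,:,::-1]);pickle.dump(c,open("w3.pkl","wb"))
crop("pics/w3.png",170,60,370,210,4,"pics/c4.png")
```

```text
2.95 [489.26818963 137.91505654 275.88468558] -94.35690445997672 [-0.027 -0.005  0.014 -0.003 -0.002 -0.008]
```

View pics/w3.png

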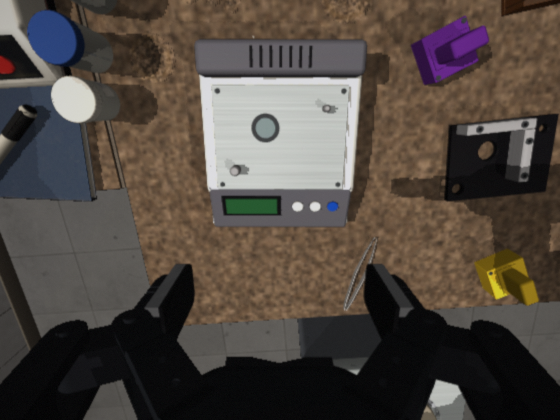

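View pics/c4.png

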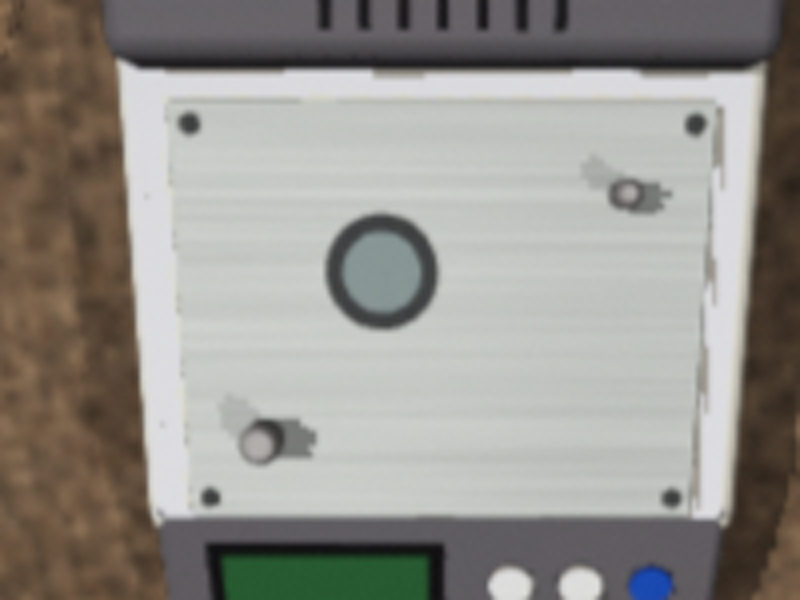

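Run:
```python
import cv2,numpy as np
im=cv2.imread("pics/w3.png")
a=cv2.resize(im[155:185,220:260],None,fx=10,fy=10,interpolation=cv2.INTER_CUBIC)
b=cv2.resize(im[95:125,305:345],None,fx=10,fy=10,interpolation=cv2.INTER_CUBIC)
cv2.imwrite("pics/c5.png",np.hstack([a,b]))
```

```text
(no output)
```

View pics/c5.png

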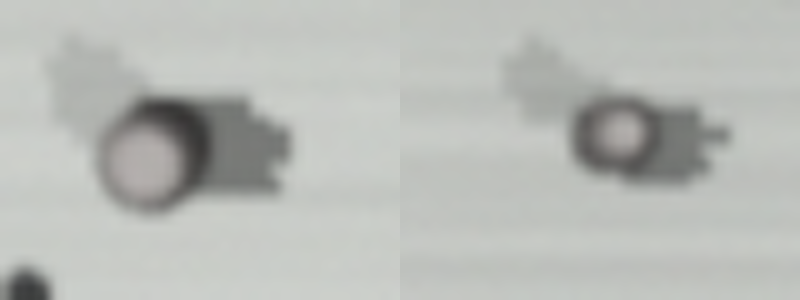

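```bash
cat > fit.py <<'E'
from h import *
import pickle
from scipy.optimize import least_squares
def w(q,X):
    a=q[2];return np.c_[q[0]+np.cos(a)*X[:,0]-np.sin(a)*X[:,1],q[1]+np.sin(a)*X[:,0]+np.cos(a)*X[:,1],X[:,2]]
def fit(c,uv,X,q0,wt=None):
    X=np.array(X,float);uv=np.array(uv)
    f=lambda q:np.ravel([proj(c,P)-u for P,u in zip(w(q,X),uv)])
    s=least_squares(lambda q:f(q)*(1 if wt is None else np.repeat(wt,2)),q0);print(s.x[:2].round(2),np.degrees(s.x[2]).round(2));print(f(s.x).reshape(-1,2).round(2).tolist());return s.x
E
python3 - <<'E'
from fit import *
c=pickle.load(open("w3.pkl","rb"))
k=lambda p:(p[0]/4+170-.4,p[1]/4+60-.4)
uv=[(234.2,170.9),(326.4,107.9)]
X=[(-34,52,60),(34,-50,60)]
fit(c,uv,X,[541,136,-.07])
uv+=[k(p) for p in [(168,100),(717,102),(690,515),(190,515)]];X+=[(58,75,46),(58,-75,46),(-58,-75,46),(-58,75,46)]
q=fit(c,uv,X,[541,136,-.07],[3,3,1,1,1,1])
print(w(q,np.array([[8,-14,66.]])))
E
```

```text
[541.61 131.81] -4.31
[[-0.11, 0.08], [0.1, -0.06]]
[541.64 131.76] -4.37
[[-0.11, -0.0], [0.18, -0.04], [-0.55, 0.2], [-0.25, -0.15], [-0.43, 0.29], [0.51, 0.2]]
[[548.54781613 117.19531831  66.        ]]
```

Run:
```python
from h import *
print(r.tips_ahead)
plan([500.8,-164.8,120],-88.1,10,85,prof=[.4,.8]+[1]*5+[.8,.5,.3])
```

```text
25.0
d [  11.5 -302.2 -155.8] da 6.31
15.4, -1.8, 8.0, 0, 0, -0.32, 85,
30.8, -3.4, 16.0, 0, 0, -0.65, 85,
38.6, -3.8, 20.0, 0, 0, -0.81, 85,
38.6, -3.3, 20.0, 0, 0, -0.81, 85,
38.7, -2.7, 20.0, 0, 0, -0.81, 85,
38.7, -2.2, 20.0, 0, 0, -0.81, 85,
38.7, -1.6, 20.0, 0, 0, -0.81, 85,
31.0, -0.9, 16.0, 0, 0, -0.65, 85,
19.4, -0.3, 10.0, 0, 0, -0.4, 85,
11.6, -0.1, 6.0, 0, 0, -0.24, 85,
```

Call:
servo_tool(
  plan=[15.4, -1.8, 6, 0, 0, -0.32, 85, 30.8, -3.4, 12, 0, 0, -0.65, 85, 37.6, -3.8, 15, 0, 0, -0.81, 85, 37.6, -3.3, 15, 0, 0, -0.81, 85, 37.7, -2.7, 15, 0, 0, -0.81, 85, 37.7, -2.2, 15, 0, 0, -0.81, 85, 37.7, -1.6, 15, 0, 0, -0.81, 85, 34, -0.9, 15, 0, 0, -0.65, 85, 21.4, -0.3, 12, 0, 0, -0.4, 85, 11.6, -0.1, 9, 0, 0, -0.24, 85],
)

```text
t: 3.83
tcp_pos: [500.1, -167.4, 145.8]
orientation: [0.717, -0.697, -0.0, 0.0]
force: [0.3, -0.2, 0.9]
gripper_width: 84.8
```

Run:
```python
from h import *
import pickle
for i in range(4):imaging.capture("wrist")
c=imaging.calibration("wrist");o=r.get_obs();print(o["t"],o["tcp_pos"],ang(),o["qvel"].round(3),o["force"])
im=imaging.capture("wrist");cv2.imwrite("pics/w4.png",im[:,:,::-1]);pickle.dump(c,open("w4.pkl","wb"))
plan([500.8,-164.8,36],-88.1,10,85,prof=[.5]+[1]*7+[.6,.3])
```

```text
4.0333 [ 501.11423078 -163.49326202  147.32955693] -88.12077665222978 [ 0.025 -0.015 -0.006  0.001  0.001 -0.001] [-0.04875445  0.19508482  0.0965984 ]
d [  -0.6   -1.7 -111.7] da -0.04
0.1, 0.0, 6.6, 0, 0, 0.0, 85,
0.2, 0.1, 13.3, 0, 0, 0.0, 85,
0.2, 0.1, 13.3, 0, 0, 0.0, 85,
0.2, 0.1, 13.3, 0, 0, 0.0, 85,
0.2, 0.1, 13.3, 0, 0, 0.0, 85,
0.2, 0.1, 13.3, 0, 0, 0.0, 85,
0.2, 0.1, 13.3, 0, 0, 0.0, 85,
0.2, 0.1, 13.3, 0, 0, 0.0, 85,
0.1, 0.0, 8.0, 0, 0, 0.0, 85,
0.1, 0.0, 4.0, 0, 0, 0.0, 85,
```

View pics/w4.png

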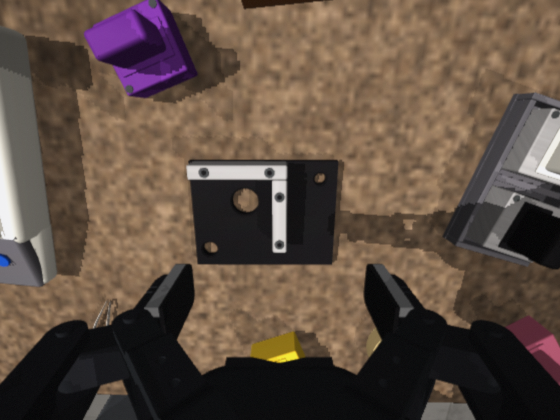

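The fence (u≈279) is centred between the fingers (193…367). Descend and close.

Call:
servo_tool(
  plan=[0.2, 0, 6.7, 0, 0, 0, 85, 0.2, 0.1, 13.3, 0, 0, 0, 85, 0.2, 0.1, 13.3, 0, 0, 0, 85, 0.2, 0.1, 13.3, 0, 0, 0, 85, 0.2, 0.1, 13.3, 0, 0, 0, 85, 0.2, 0.1, 13.3, 0, 0, 0, 85, 0.2, 0.1, 13.3, 0, 0, 0, 85, 0.2, 0, 13, 0, 0, 0, 60, 0.1, 0, 8, 0, 0, 0, 40, 0, 0, 4, 0, 0, 0, 25],
)

```text
t: 4.92
tcp_pos: [500.6, -164.7, 34.7]
orientation: [0.719, -0.695, -0.001, 0.0]
force: [0.6, -0.0, 0.3]
gripper_width: 51.2
```

Call:
servo_tool(
  plan=[0, 0, 0, 0, 0, 0, 20, 0, 0, 0, 0, 0, 0, 15, 0, 0, 0, 0, 0, 0, 8, 0, 0, 0, 0, 0, 0, 0, 0, 0, 0, 0, 0, 0, 0, 0, 0, 0, 0, 0, 0, 0, 0, 0, 0, 0, 0, 0, 0, 0, 0, 0, 0, 0, 0, 0, 0, 0, 0, 0, 0, 0, 0, 0, 0, 0, 0, 0, 0, 0],
)

```text
t: 5.75
tcp_pos: [501.2, -165.6, 36.4]
orientation: [0.719, -0.695, 0.001, -0.0]
force: [-1.1, 2.2, 6.3]
gripper_width: 11.0
```

Run:
```python
from h import *
import pickle
c=imaging.calibration("wrist");o=r.get_obs();print(o["t"],o["tcp_pos"],ang(),o["qvel"].round(3),o["force"],o["gripper_width"])
im=imaging.capture("wrist");cv2.imwrite("pics/w5.png",im[:,:,::-1]);pickle.dump(c,open("w5.pkl","wb"))
```

```text
5.75 [ 501.24713769 -165.62002776   36.39614302] -88.09330286450853 [ 0.001  0.001  0.    -0.     0.     0.001] [-1.050648    2.20355422  6.28534496] 11.049820649980406
```

View pics/w5.png

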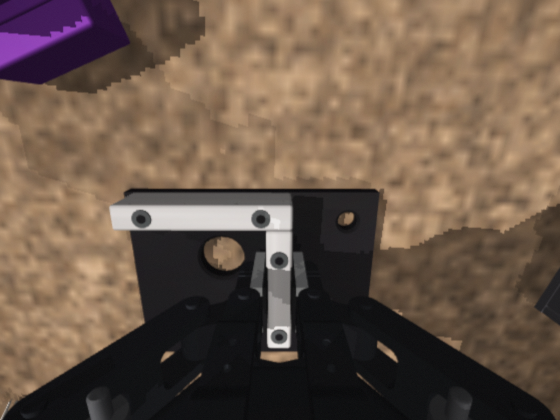

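Call:
servo_tool(
  plan=[0, 0, -2, 0, 0, 0, 0, 0, 0, -4, 0, 0, 0, 0, 0, 0, -8, 0, 0, 0, 0, 0, 0, -13, 0, 0, 0, 0, 0, 0, -16, 0, 0, 0, 0, 0, 0, -16, 0, 0, 0, 0, 0, 0, -16, 0, 0, 0, 0, 0, 0, -13, 0, 0, 0, 0, 0, 0, -8, 0, 0, 0, 0, 0, 0, -4, 0, 0, 0, 0],
)

```text
t: 6.63
tcp_pos: [501.0, -165.7, 136.8]
orientation: [0.719, -0.695, 0.001, -0.0]
force: [-0.1, -0.5, -3.6]
gripper_width: 10.7
```

Run:
```python
from h import *
import pickle
for i in range(5):imaging.capture("wrist")
c=imaging.calibration("wrist");o=r.get_obs();print(o["t"],o["tcp_pos"],ang(),Rt()[:,2],o["qvel"].round(3),o["force"],o["ft_torque"],o["gripper_width"])
im=imaging.capture("wrist");cv2.imwrite("pics/w6.png",im[:,:,::-1]);pickle.dump(c,open("w6.pkl","wb"))
crop("pics/w6.png",100,170,400,380,2.6,"pics/c6.png")
```

```text
6.8833 [ 500.40362791 -165.36743356  134.66102453] -88.08916626907606 [-1.43669535e-03  8.35757889e-04 -9.99998619e-01] [ 0.     0.004 -0.001  0.001  0.001 -0.001] [ 1.51673174  0.48166292 -4.28408615] [-0.10713619  0.03003018 -0.02748746] 10.600661795891291
```

View pics/c6.png

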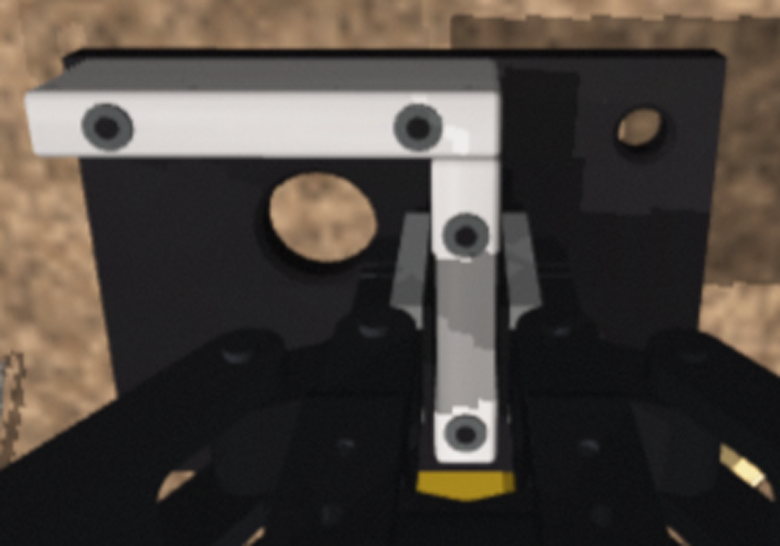

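```bash
cat > fit6.py <<'E'
from fit import *
def fit6(c,uv,X,x0,yaw0,tcp,Rtool,wt=None):
    X=np.array(X,float);uv=np.array(uv)
    f=lambda q:np.ravel([proj(c,P)-u for P,u in zip(Ro.from_rotvec(q[3:]).apply(X)+q[:3],uv)])
    s=least_squares(f,list(x0)+[0,0,np.radians(yaw0)],loss="soft_l1");R=Ro.from_rotvec(s.x[3:]).as_matrix()
    print("pos",s.x[:3].round(2),"rot deg",np.degrees(s.x[3:]).round(2));print(f(s.x).reshape(-1,2).round(2).tolist())
    print("fence grip pt in world",(R@[8,-14,20]+s.x[:3]).round(2),"tool rel (tool axes)",(Rtool.T@(R@[8,-14,20]+s.x[:3]-tcp)).round(2))
    return s.x
E
python3 - <<'E'
from fit6 import *
c=pickle.load(open("w6.pkl","rb"))
k=lambda p:(p[0]/2.6+100-.3,p[1]/2.6+170-.3)
pts=[((27,93),(50,60,32)),((35,156),(38,60,32)),((501,157),(38,-20,32)),((432,157),(38,-8,32)),((436,460),(-26,-8,32)),((494,462),(-26,-20,32)),((725,59),(50,-65,8)),((640,131),(34,-50,8)),((499,91),(50,-20,32)),((321,221),(13,17,8))]
o=r.get_obs()
q=fit6(c,[k(p[0]) for p in pts],[p[1] for p in pts],[492,-151,100],1.9,o["tcp_pos"],Rt())
R=Rt();print("adapter z axis in tool",R.T@Ro.from_rotvec(q[3:]).as_matrix())
E
```

```text
pos [ 491.18 -152.68   97.99] rot deg [-0.23  0.23  1.93]
[[-0.52, -1.07], [0.97, 0.3], [-0.38, 0.23], [-0.58, 0.18], [-0.45, -0.09], [0.6, -0.78], [-0.35, -0.81], [0.94, 0.83], [0.76, -0.04], [-0.5, 1.89]]
fence grip pt in world [ 499.73 -166.33  118.01] tool rel (tool axes) [ 0.92  0.73 16.68]
adapter z axis in tool [[-2.90055151e-04 -9.99988676e-01 -4.75005885e-03]
 [-9.99996371e-01  3.02772763e-04 -2.67685846e-03]
 [ 2.67826634e-03  4.74926518e-03 -9.99985136e-01]]
```

Run:
```python
from h import *
plan([548.5,117.7,136],-94.38,20,0,prof=[.15,.3,.5,.7,.9]+[1]*7+[.9,.75,.6,.45,.3,.2,.1,.05])
```

```text
d [ 48.1 283.1   1.3] da -6.29
-3.3, -0.7, -0.0, 0, 0, 0.07, 0,
-6.5, -1.3, -0.0, 0, 0, 0.15, 0,
-10.9, -2.2, -0.1, 0, 0, 0.24, 0,
-15.3, -3.0, -0.1, 0, 0, 0.34, 0,
-19.7, -3.7, -0.1, 0, 0, 0.44, 0,
-21.9, -4.0, -0.1, 0, 0, 0.49, 0,
-21.9, -3.8, -0.1, 0, 0, 0.49, 0,
-22.0, -3.6, -0.1, 0, 0, 0.49, 0,
-22.0, -3.4, -0.1, 0, 0, 0.49, 0,
-22.0, -3.2, -0.1, 0, 0, 0.49, 0,
-22.1, -3.0, -0.1, 0, 0, 0.49, 0,
-22.1, -2.9, -0.1, 0, 0, 0.49, 0,
-19.9, -2.4, -0.1, 0, 0, 0.44, 0,
-16.6, -1.9, -0.1, 0, 0, 0.37, 0,
-13.3, -1.4, -0.1, 0, 0, 0.29, 0,
-10.0, -1.0, -0.0, 0, 0, 0.22, 0,
-6.6, -0.6, -0.0, 0, 0, 0.15, 0,
-4.4, -0.4, -0.0, 0, 0, 0.1, 0,
-2.2, -0.2, -0.0, 0, 0, 0.05, 0,
-1.1, -0.1, -0.0, 0, 0, 0.02, 0,
```

Call:
servo_tool(
  plan=[-3.3, -0.7, 0, 0, 0, 0.07, 0, -6.5, -1.3, 0, 0, 0, 0.15, 0, -10.9, -2.2, -0.1, 0, 0, 0.24, 0, -15.3, -3, -0.1, 0, 0, 0.34, 0, -19.7, -3.7, -0.1, 0, 0, 0.44, 0, -21.9, -4, -0.1, 0, 0, 0.49, 0, -21.9, -3.8, -0.1, 0, 0, 0.49, 0, -22, -3.6, -0.1, 0, 0, 0.49, 0, -22, -3.4, -0.1, 0, 0, 0.49, 0, -22, -3.2, -0.1, 0, 0, 0.49, 0],
)

```text
t: 7.77
tcp_pos: [528.7, 2.3, 136.3]
orientation: [-0.696, 0.718, 0.0, -0.0]
force: [-0.1, 0.8, -3.7]
gripper_width: 10.7
```

Call:
servo_tool(
  plan=[-22.1, -3, -0.1, 0, 0, 0.49, 0, -22.1, -2.9, -0.1, 0, 0, 0.49, 0, -19.9, -2.4, -0.1, 0, 0, 0.44, 0, -16.6, -1.9, -0.1, 0, 0, 0.37, 0, -13.3, -1.4, -0.1, 0, 0, 0.29, 0, -10, -1, 0, 0, 0, 0.22, 0, -6.6, -0.6, 0, 0, 0, 0.15, 0, -4.4, -0.4, 0, 0, 0, 0.1, 0, -2.2, -0.2, 0, 0, 0, 0.05, 0, -1.1, -0.1, 0, 0, 0, 0.02, 0],
)

```text
t: 8.6
tcp_pos: [548.7, 117.5, 136.7]
orientation: [-0.679, 0.734, 0.0, -0.0]
force: [-1.3, 0.4, -3.7]
gripper_width: 10.7
```

```bash
cat > look.py <<'E'
import sys
from h import *
import pickle
n=sys.argv[1]
for i in range(int(sys.argv[2]) if len(sys.argv)>2 else 3):imaging.capture("wrist")
c=imaging.calibration("wrist");o=r.get_obs();print(round(o["t"],2),o["tcp_pos"].round(2),round(ang(),2),np.abs(o["qvel"]).max().round(3),o["force"].round(2),o["ft_torque"].round(2),round(o["gripper_width"],2))
im=imaging.capture("wrist");cv2.imwrite(f"pics/{n}.png",im[:,:,::-1]);pickle.dump(c,open(n+".pkl","wb"))
im=imaging.capture("top");cv2.imwrite(f"pics/{n}t.png",im[:,:,::-1])
im=imaging.capture("scene");cv2.imwrite(f"pics/{n}s.png",im[:,:,::-1])
E
python3 look.py w7
python3 - <<'E'
from h import *
a=cv2.resize(cv2.imread("pics/w7.png")[170:380,100:400],None,fx=1.8,fy=1.8,interpolation=2)
crop("pics/w7.png",100,170,400,380,2.6,"pics/c7.png")
crop("pics/w7s.png",190,190,290,290,6,"pics/c7s.png")
crop("pics/w7t.png",180,160,280,250,8,"pics/c7t.png")
E
```

```text
8.75 [548.74 117.13 136.78] -94.43 0.002 [ 0.34  0.01 -3.75] [-0.07 -0.04 -0.06] 10.48
```

View pics/c7.png

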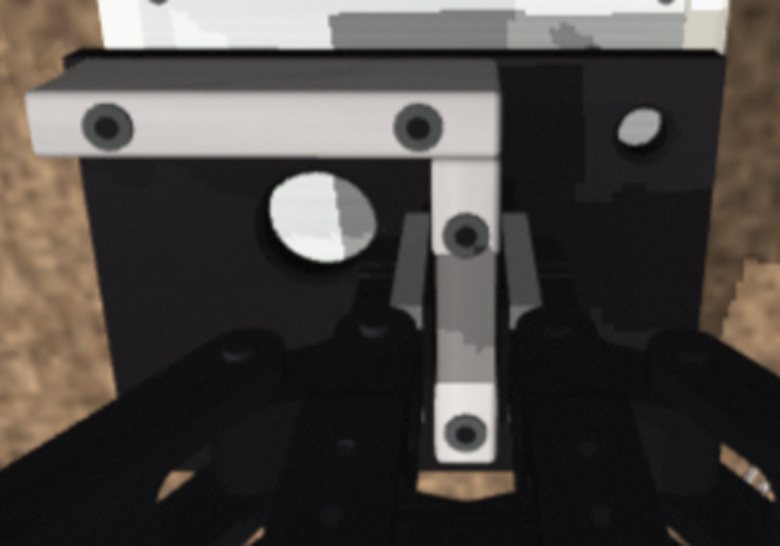

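View pics/c7s.png

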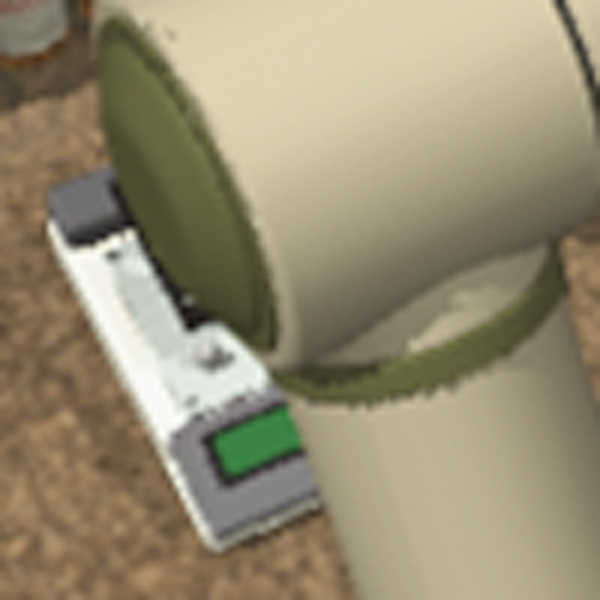

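Run:
```python
from h import *
crop("pics/w7.png",110,110,400,230,2.7,"pics/c8.png")
```

```text
(no output)
```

View pics/c8.png

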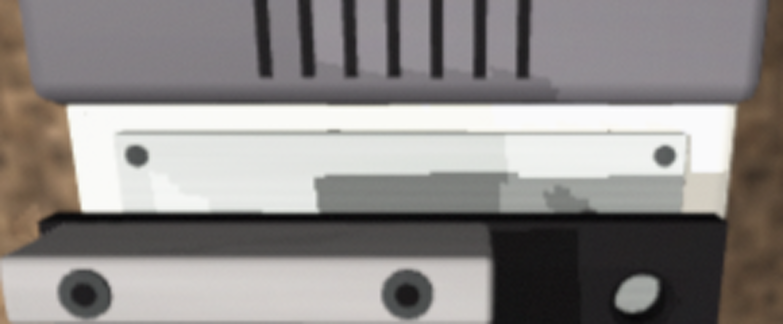

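View pics/c7t.png

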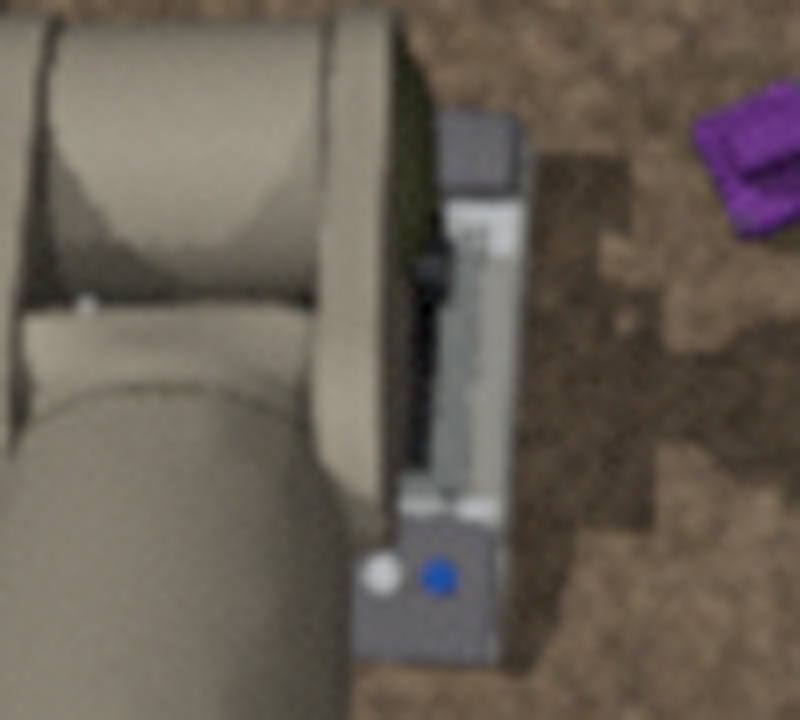

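Run:
```python
from fit6 import *
c3=pickle.load(open("w3.pkl","rb"));c=pickle.load(open("w7.pkl","rb"))
a=-4.36*np.pi/180;Rr=np.array([[np.cos(a),-np.sin(a)],[np.sin(a),np.cos(a)]]);o3=np.array([541.64,131.76])
S=[];
for p in [(190,124),(695,124)]:
    g=ray(c3,(p[0]/4+170-.4,p[1]/4+60-.4),46)[:2];S.append(Rr.T@(g-o3))
print("screws in reader",S)
N=[ray(c,(p[0]/2.7+110-.3,p[1]/2.7+110-.3),46)[:2] for p in [(136,155),(665,156)]]
print(N)
d=N[0]-N[1];e=S[0]-S[1];yaw=np.arctan2(d[1],d[0])-np.arctan2(e[1],e[0]);print("yaw",np.degrees(yaw))
R2=Ro.from_euler('z',yaw).as_matrix()[:2,:2];print("reader origin from w7",np.mean(N,0)-R2@np.mean(S,0))
k=lambda p:(p[0]/2.6+100-.3,p[1]/2.6+170-.3)
pts=[((27,93),(50,60,32)),((35,156),(38,60,32)),((501,157),(38,-20,32)),((432,157),(38,-8,32)),((436,460),(-26,-8,32)),((494,462),(-26,-20,32)),((725,59),(50,-65,8)),((640,128),(34,-50,8)),((499,91),(50,-20,32)),((321,219),(13,17,8))]
q=fit6(c,[k(p[0]) for p in pts],[p[1] for p in pts],[541,131,100],-4.3,r.get_obs()["tcp_pos"],Rt())
```

```text
screws in reader [array([52.14177769, 68.76363043]), array([ 52.24786659, -69.65903815])]
[array([598.71064447, 197.01550447]), array([587.75513172,  58.0920071 ])]
yaw -4.552928155313301
reader origin from w7 [541.23830909 132.14327108]
pos [541.16 130.8  100.05] rot deg [-0.28  0.11 -4.39]
[[-0.58, -1.06], [0.94, 0.31], [-0.39, 0.19], [-0.59, 0.15], [-0.42, -0.17], [0.63, -0.87], [-0.33, -0.92], [0.95, 1.89], [0.75, -0.08], [-0.49, 2.6]]
fence grip pt in world [548.11 116.33 120.11] tool rel (tool axes) [ 0.89  0.59 16.71]
```

Call:
servo_tool(
  plan=[-0.3, 0, 1, 0, 0, 0, 0, -0.3, 0, 3, 0, 0, 0, 0, -0.3, 0, 5, 0, 0, 0, 0, -0.2, 0, 6, 0, 0, 0, 0, 0, 0, 6, 0, 0, 0, 0, 0, 0, 5, 0, 0, 0, 0, 0, 0, 4, 0, 0, 0, 0, 0, 0, 3, 0, 0, 0, 0, 0, 0, 2, 0, 0, 0, 0, 0, 0, 0, 0, 0, 0, 0],
)

```text
t: 9.73
tcp_pos: [548.7, 118.6, 101.4]
orientation: [-0.679, 0.734, 0.0, -0.0]
force: [-0.6, -0.1, -3.9]
gripper_width: 10.9
```

```bash
python3 look.py w8 1
python3 - <<'E'
from h import *
crop("pics/w8.png",100,110,400,330,2.6,"pics/c9.png")
E
```

```text
9.78 [548.82 118.65 101.72] -94.4 0.007 [ 0.64 -0.64 -2.43] [-0.1  -0.05 -0.  ] 10.51
```

View pics/c9.png

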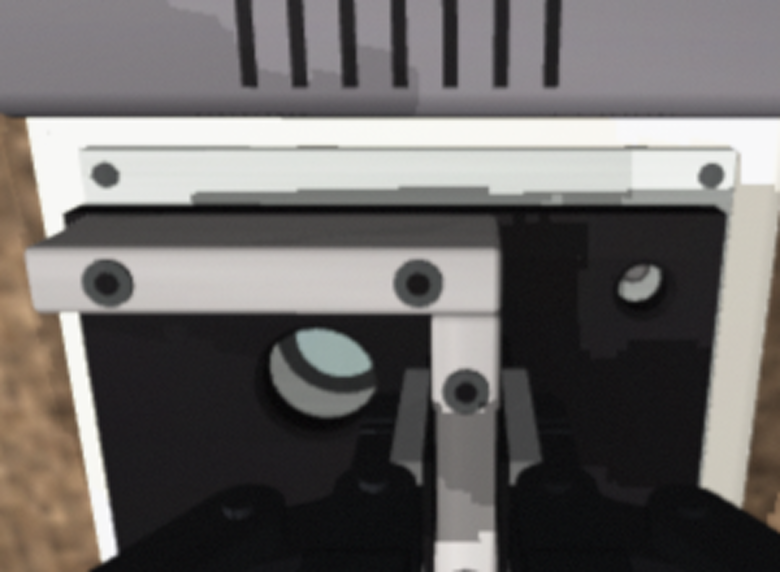

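Run:
```python
from fit6 import *
c=pickle.load(open("w8.pkl","rb"))
S=np.array([[52.15,69.2],[52.25,-69.2]])
k=lambda p:(p[0]/2.6+100-.3,p[1]/2.6+110-.3)
N=[ray(c,k(p),46)[:2] for p in [(105,175),(711,176)]]
d=N[0]-N[1];e=S[0]-S[1];yaw=np.arctan2(d[1],d[0])-np.arctan2(e[1],e[0])
R2=Ro.from_euler('z',yaw).as_matrix()[:2,:2];ro=np.mean(N,0)-R2@np.mean(S,0);print("reader yaw",np.degrees(yaw),"origin",ro)
pts=[((27,250),(50,60,32)),((35,312),(38,60,32)),((501,313),(38,-20,32)),((432,313),(38,-8,32)),((725,214),(50,-65,8)),((499,247),(50,-20,32))]
q=fit6(c,[k(p[0]) for p in pts],[p[1] for p in pts],[541,131,66],-4.3,r.get_obs()["tcp_pos"],Rt())
tip=np.r_[ro+R2@[34,-50],60];print("pred tip px",(proj(c,tip)-[100,110]+.3)*2.6)
rt=Ro.from_rotvec(q[3:]).apply([[34,-50,0],[34,-50,8]])+q[:3];print("hole lower/upper px",[(proj(c,x)-[100,110]+.3)*2.6 for x in rt])
```

```text
reader yaw -4.507465129958382 origin [541.01809284 131.74935756]
pos [540.54 132.07  66.31] rot deg [-0.37  1.5  -4.09]
[[-0.46, -1.01], [0.82, 0.93], [-0.25, 0.19], [-0.55, 0.24], [-0.1, -0.04], [0.73, -0.35]]
fence grip pt in world [548.05 117.65  86.2 ] tool rel (tool axes) [ 1.05  0.86 15.87]
pred tip px [632.46759153 270.13234877]
hole lower/upper px [array([635.57721016, 279.31184428]), array([643.66725003, 291.16110163])]
```

Call:
servo_tool(
  plan=[0.2, -0.2, 2, 0, 0, 0, 0, 0, 0, 2, 0, 0, 0, 0, 0, 0, 2, 0, 0, 0, 0, 0, 0, 2, 0, 0, 0, 0, 0, 0, 1.5, 0, 0, 0, 0, 0, 0, 1.5, 0, 0, 0, 0, 0, 0, 1.5, 0, 0, 0, 0, 0, 0, 0, 0, 0, 0, 0, 0, 0, 0, 0, 0, 0, 0, 0, 0, 0, 0, 0, 0, 0],
)

```text
t: 10.77
tcp_pos: [549.1, 118.4, 89.4]
orientation: [-0.679, 0.734, -0.0, 0.0]
force: [0.1, -0.4, -4.6]
gripper_width: 10.7
```

Call:
servo_tool(
  plan=[0, 0, 1, 0, 0, 0, 0, 0, 0, 1, 0, 0, 0, 0, 0, 0, 1, 0, 0, 0, 0, 0, 0, 1, 0, 0, 0, 0, 0, 0, 0.8, 0, 0, 0, 0, 0, 0, 0.7, 0, 0, 0, 0, 0, 0, 0.7, 0, 0, 0, 0, 0, 0, 0.5, 0, 0, 0, 0, 0, 0, 0, 0, 0, 0, 0, 0, 0, 0, 0, 0, 0, 0],
)

```text
t: 11.6
tcp_pos: [549.0, 118.4, 82.6]
orientation: [-0.679, 0.734, 0.0, 0.0]
force: [-0.1, 0.1, -3.8]
gripper_width: 10.6
```

```bash
python3 look.py w9 1
python3 - <<'E'
from h import *
crop("pics/w9.png",100,110,400,330,2.6,"pics/c10.png")
E
```

```text
11.65 [549.   118.44  82.6 ] -94.4 0.002 [-0.26  0.7  -4.22] [-0.01  0.05 -0.01] 10.82
```

View pics/c10.png

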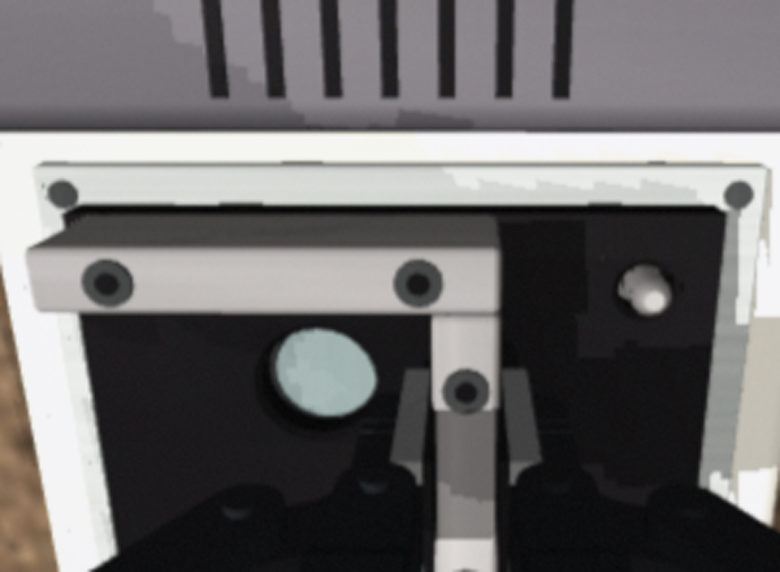

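The thin pin pokes through its hole at crop (650,292); weight is still on the gripper, so a touch more.

Call:
servo_tool(
  plan=[0, 0, 0.4, 0, 0, 0, 0, 0, 0, 0.4, 0, 0, 0, 0, 0, 0, 0.4, 0, 0, 0, 0, 0, 0, 0, 0, 0, 0, 0, 0, 0, 0, 0, 0, 0, 0, 0, 0, 0, 0, 0, 0, 0, 0, 0, 0, 0, 0, 0, 0, 0, 0, 0, 0, 0, 0, 0, 0, 0, 0, 0, 0, 0, 0, 0, 0, 0, 0, 0, 0, 0],
)

```text
t: 12.63
tcp_pos: [549.1, 118.4, 82.4]
orientation: [-0.679, 0.734, -0.0, 0.0]
force: [-5.0, -0.1, 7.5]
gripper_width: 10.4
```

Call:
servo_tool(
  plan=[0, 0, 0, 0, 0, 0, 15, 0, 0, 0, 0, 0, 0, 20, 0, 0, 0, 0, 0, 0, 26, 0, 0, -0.5, 0, 0, 0, 34, 0, 0, -1, 0, 0, 0, 40, 0, 0, -3, 0, 0, 0, 40, 0, 0, -6, 0, 0, 0, 40, 0, 0, -12, 0, 0, 0, 40, 0, 0, -18, 0, 0, 0, 40, 0, 0, -24, 0, 0, 0, 40],
)

```text
t: 13.47
tcp_pos: [548.4, 118.4, 146.0]
orientation: [-0.679, 0.734, 0.001, -0.001]
force: [-0.1, 0.4, -1.1]
gripper_width: 39.9
```

Call:
servo_tool(
  plan=[0, 2, -24, 0, 0, 0, 60, 0, 6, -24, 0, 0, 0, 85, 0, 10, -24, 0, 0, 0, 85, 0, 12, -22, 0, 0, 0, 85, 0, 10, -18, 0, 0, 0, 85, 0, 8, -14, 0, 0, 0, 85, 0, 4, -8, 0, 0, 0, 85, 0, 2, -4, 0, 0, 0, 85, 0, 0, 0, 0, 0, 0, 85, 0, 0, 0, 0, 0, 0, 85],
)

```text
t: 14.3
tcp_pos: [495.2, 122.5, 283.3]
orientation: [-0.679, 0.734, 0.0, -0.0]
force: [0.0, -0.1, -0.3]
gripper_width: 84.9
```

```bash
python3 look.py w10 1
python3 - <<'E'
from h import *
crop("pics/w10.png",170,90,370,240,4,"pics/c11.png")
E
```

```text
14.35 [495.21 122.46 282.98] -94.41 0.006 [ 0.43 -0.16  0.  ] [-0.02  0.04 -0.03] 85.37
```

View pics/c11.png

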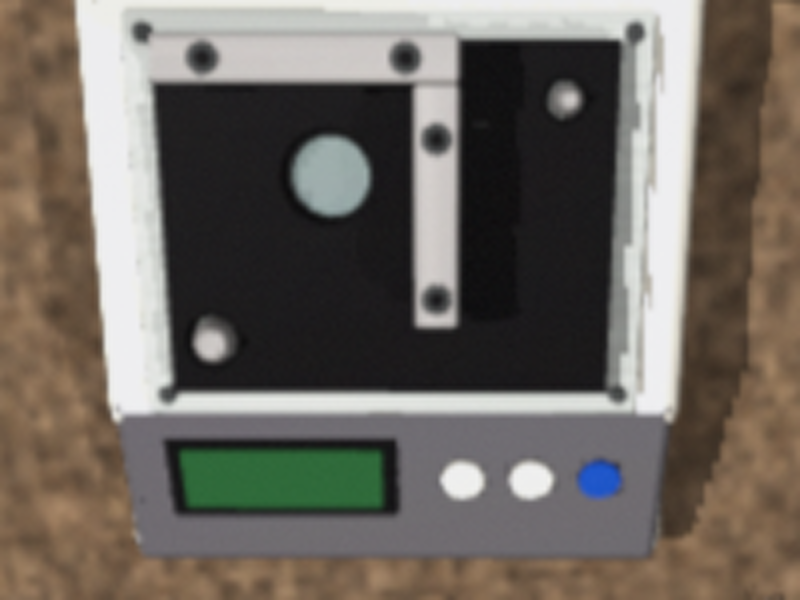

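View pics/w10.png

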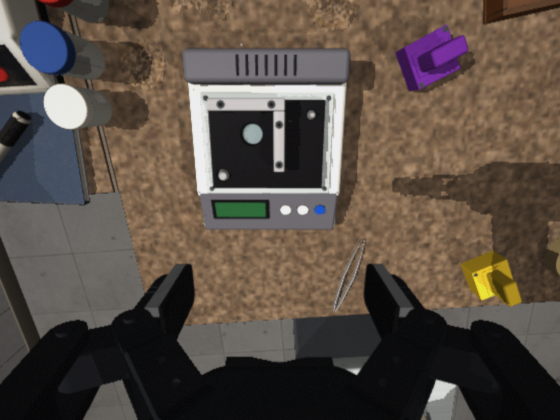

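Run:
```python
from fit6 import *
c=pickle.load(open("w10.pkl","rb"))
k=lambda p:(p[0]/4+170-.4,p[1]/4+90-.4)
pts=[((149,37),(50,60,32)),((460,36),(50,-20,32)),((154,83),(38,60,32)),((459,327),(-26,-20,32)),((415,327),(-26,-8,32)),((607,390),(-50,-65,8)),((176,390),(-50,65,8)),((622,42),(50,-65,8)),((413,84),(38,-8,32))]
uv=[k(p[0]) for p in pts];X=[p[1] for p in pts]
q=fit6(c,uv,X,[541,132,46],-4.3,r.get_obs()["tcp_pos"],Rt())
q=fit(c,uv,[(a,b,z+46) for a,b,z in X],[541,132,-.07])
print("block centre target",w(q,np.array([[13,17,54.]])))
```

```text
pos [541.6  131.73  43.56] rot deg [-0.42 -0.39 -4.39]
[[0.31, -0.4], [-0.0, -0.15], [-0.08, 0.35], [-0.19, 0.11], [0.01, 0.09], [-0.42, 0.33], [0.28, 0.14], [-0.15, -0.62], [0.18, 0.12]]
fence grip pt in world [548.38 117.31  63.72] tool rel (tool axes) [  1.05 -53.71 219.29]
[541.55 131.76] -4.36
[[-0.08, -0.68], [0.22, -0.45], [-0.48, 0.17], [0.05, 0.35], [0.17, 0.35], [-0.1, 0.75], [-0.23, 0.79], [0.09, -0.73], [0.33, -0.1]]
block centre target [[555.80778529 147.71833264  54.        ]]
```

Run:
```python
from h import *
plan([509,-367,255],-105,20,85,prof=[.3,.6,.9]+[1]*12+[.9,.7,.5,.3,.15])
```

```text
d [  13.8 -489.5  -28.1] da -10.59
8.9, -0.9, 0.5, 0, 0, 0.19, 85,
17.9, -1.9, 1.0, 0, 0, 0.39, 85,
26.8, -3.1, 1.5, 0, 0, 0.58, 85,
29.7, -3.7, 1.7, 0, 0, 0.65, 85,
29.7, -4.1, 1.7, 0, 0, 0.65, 85,
29.6, -4.4, 1.7, 0, 0, 0.65, 85,
29.6, -4.8, 1.7, 0, 0, 0.65, 85,
29.5, -5.1, 1.7, 0, 0, 0.65, 85,
29.5, -5.4, 1.7, 0, 0, 0.65, 85,
29.4, -5.8, 1.7, 0, 0, 0.65, 85,
29.3, -6.1, 1.7, 0, 0, 0.65, 85,
29.3, -6.4, 1.7, 0, 0, 0.65, 85,
29.2, -6.7, 1.7, 0, 0, 0.65, 85,
29.1, -7.1, 1.7, 0, 0, 0.65, 85,
29.0, -7.4, 1.7, 0, 0, 0.65, 85,
26.0, -7.0, 1.5, 0, 0, 0.58, 85,
20.2, -5.6, 1.2, 0, 0, 0.45, 85,
14.4, -4.1, 0.9, 0, 0, 0.32, 85,
8.6, -2.5, 0.5, 0, 0, 0.19, 85,
4.3, -1.3, 0.3, 0, 0, 0.1, 85,
```

Call:
servo_tool(
  plan=[8.9, -0.9, 0.5, 0, 0, 0.2, 85, 17.9, -1.9, 1, 0, 0, 0.4, 85, 26.8, -3.1, 1.5, 0, 0, 0.6, 85, 29.7, -3.7, 1.7, 0, 0, 0.65, 85, 29.7, -4.1, 1.7, 0, 0, 0.65, 85, 29.6, -4.4, 1.7, 0, 0, 0.65, 85, 29.6, -4.8, 1.7, 0, 0, 0.65, 85, 29.5, -5.1, 1.7, 0, 0, 0.65, 85, 29.5, -5.4, 1.7, 0, 0, 0.65, 85, 29.4, -5.8, 1.7, 0, 0, 0.65, 85],
)

```text
t: 15.33
tcp_pos: [502.0, -143.1, 268.7]
orientation: [-0.641, 0.767, 0.0, -0.0]
force: [0.5, 0.3, 0.3]
gripper_width: 85.0
```

Call:
servo_tool(
  plan=[29.3, -6.1, 1.7, 0, 0, 0.65, 85, 29.3, -6.4, 1.7, 0, 0, 0.65, 85, 29.2, -6.7, 1.7, 0, 0, 0.65, 85, 29.1, -7.1, 1.7, 0, 0, 0.65, 85, 29, -7.4, 1.7, 0, 0, 0.65, 85, 26, -7, 1.5, 0, 0, 0.58, 85, 20.2, -5.6, 1.2, 0, 0, 0.45, 85, 14.4, -4.1, 0.9, 0, 0, 0.32, 85, 8.6, -2.5, 0.5, 0, 0, 0.2, 85, 4.3, -1.3, 0.3, 0, 0, 0.1, 85],
)

```text
t: 16.17
tcp_pos: [508.0, -368.3, 255.4]
orientation: [-0.608, 0.794, 0.0, -0.0]
force: [-0.3, -0.4, -0.3]
gripper_width: 84.8
```

```bash
python3 look.py w11 3
python3 - <<'E'
from h import *
crop("pics/w11.png",190,60,370,220,4,"pics/c12.png")
E
```

```text
16.32 [ 508.56 -366.56  256.03] -105.03 0.013 [0.09 0.93 0.33] [ 0.02 -0.01 -0.  ] 84.86
```

View pics/w11.png

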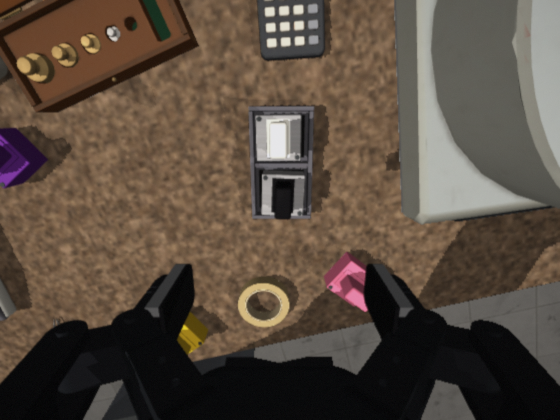

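View pics/c12.png

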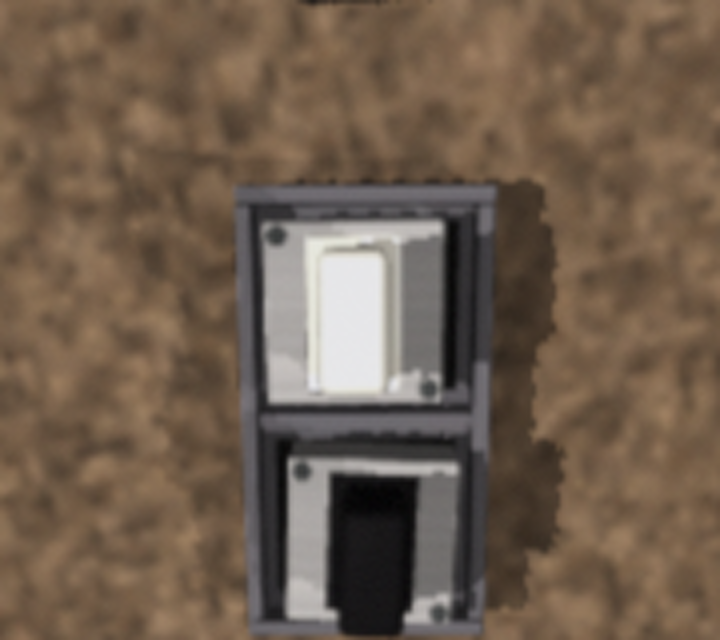

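Run:
```python
from fit6 import *
c=pickle.load(open("w11.pkl","rb"))
k=lambda p:(p[0]/4+190-.4,p[1]/4+60-.4)
pts=[((261,222),(25,25,35)),((445,220),(25,-25,35)),((440,403),(-25,-25,35)),((267,405),(-25,25,35)),((316,249),(18,9,71)),((387,249),(18,-9,71)),((385,394),(-18,-9,71)),((320,394),(-18,9,71))]
uv=[k(p[0]) for p in pts];X=[p[1] for p in pts]
q=fit(c,uv,X,[557,-380,-.26]); fit(c,uv[:4],X[:4],q);fit(c,uv[4:],X[4:],q)
cs=[((237,187),(67,37,22)),((495,187),(67,-37,22)),((482,634),(-67,-37,22)),((252,634),(-67,37,22))]
fit(c,[k(p[0]) for p in cs],[p[1] for p in cs],[525,-375,-.26])
```

```text
[ 561.77 -380.51] -14.65
[[-0.07, -0.42], [-0.34, -0.21], [0.2, -0.05], [-0.23, -0.28], [-0.16, 0.03], [0.36, -0.08], [0.79, 0.44], [-0.58, 0.55]]
[ 561.48 -380.57] -14.62
[[0.04, -0.15], [-0.24, 0.03], [0.32, 0.17], [-0.11, -0.04]]
[ 562.01 -380.47] -14.73
[[-0.25, -0.21], [0.29, -0.3], [0.67, 0.24], [-0.71, 0.32]]
[ 528.97 -375.88] -14.79
[[-0.55, -0.14], [0.67, -0.4], [0.48, 0.28], [-0.61, 0.48]]
```

White-grip block stands in the case's rear compartment at wrist px (277,140); the black-grip one is at (284,195); pink (350,283), yellow and purple ones lie loose on the bench. The crop confirms that the one at (277,140) fits: white grip, grey metal, in the case.

Run:
```python
from h import *
plan([561.9,-379.9,120],-104.65,10,70,prof=[.4,.8]+[1]*4+[.8,.6,.3,.1])
```

```text
d [  53.1  -13.8 -136.4] da 0.34
-0.0, -3.1, 7.8, 0, 0, -0.02, 70,
-0.0, -6.3, 15.6, 0, 0, -0.04, 70,
-0.1, -7.8, 19.5, 0, 0, -0.05, 70,
-0.0, -7.8, 19.5, 0, 0, -0.05, 70,
-0.0, -7.8, 19.5, 0, 0, -0.05, 70,
-0.0, -7.8, 19.5, 0, 0, -0.05, 70,
-0.0, -6.3, 15.6, 0, 0, -0.04, 70,
-0.0, -4.7, 11.7, 0, 0, -0.03, 70,
-0.0, -2.4, 5.8, 0, 0, -0.01, 70,
-0.0, -0.8, 1.9, 0, 0, -0.0, 70,
```

Call:
servo_tool(
  plan=[0, -3.1, 7.8, 0, 0, 0, 70, 0, -6.3, 15.6, 0, 0, 0, 70, 0, -7.8, 19.5, 0, 0, 0, 70, 0, -7.8, 19.5, 0, 0, 0, 70, 0, -7.8, 19.5, 0, 0, 0, 70, 0, -7.8, 19.5, 0, 0, -0.1, 70, 0, -6.3, 15.6, 0, 0, -0.1, 70, 0, -4.7, 11.7, 0, 0, -0.1, 70, 0, -2.4, 5.8, 0, 0, 0, 70, 0, -0.8, 1.9, 0, 0, 0, 70],
)

```text
t: 17.3
tcp_pos: [561.6, -380.7, 118.6]
orientation: [-0.611, 0.792, 0.001, -0.0]
force: [0.2, -0.9, -0.5]
gripper_width: 70.0
```

```bash
python3 look.py w12 2
python3 - <<'E'
from h import *
plan([561.9,-379.9,65],-104.65,10,70,prof=[.4,.8]+[1]*4+[.8,.6,.3,.1])
E
```

```text
17.4 [ 561.63 -381.17  120.07] -104.74 0.019 [ 0.38 -0.28 -0.37] [ 0.03 -0.01 -0.03] 70.13
d [  0.3   1.5 -55.9] da 0.1
-0.1, 0.0, 3.2, 0, 0, -0.01, 70,
-0.2, 0.0, 6.4, 0, 0, -0.01, 70,
-0.2, 0.0, 8.0, 0, 0, -0.01, 70,
-0.2, 0.0, 8.0, 0, 0, -0.01, 70,
-0.2, 0.0, 8.0, 0, 0, -0.01, 70,
-0.2, 0.0, 8.0, 0, 0, -0.01, 70,
-0.2, 0.0, 6.4, 0, 0, -0.01, 70,
-0.1, 0.0, 4.8, 0, 0, -0.01, 70,
-0.1, 0.0, 2.4, 0, 0, -0.0, 70,
-0.0, 0.0, 0.8, 0, 0, -0.0, 70,
```

View pics/w12.png

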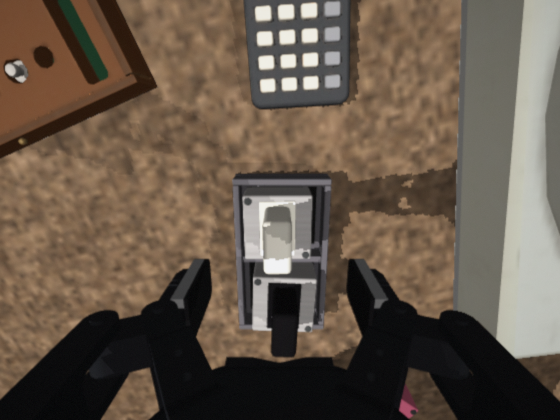

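The white bar (u≈278) is centred between the fingers (210…348). Descend.

Call:
servo_tool(
  plan=[-0.1, 0, 3.2, 0, 0, 0, 60, -0.2, 0, 6.4, 0, 0, -0.1, 60, -0.2, 0, 8, 0, 0, 0, 60, -0.2, 0, 8, 0, 0, 0, 60, -0.2, 0, 8, 0, 0, 0, 60, -0.1, 0, 8, 0, 0, 0, 55, 0, 0, 6.4, 0, 0, 0, 50, 0, 0, 4.8, 0, 0, 0, 40, 0, 0, 2, 0, 0, 0, 32, 0, 0, 0.6, 0, 0, 0, 26],
)

```text
t: 18.38
tcp_pos: [561.7, -380.1, 63.8]
orientation: [-0.611, 0.791, 0.0, -0.0]
force: [0.9, -1.2, -0.1]
gripper_width: 26.1
```

Call:
servo_tool(
  plan=[0, 0, 0, 0, 0, 0, 22, 0, 0, 0, 0, 0, 0, 16, 0, 0, 0, 0, 0, 0, 8, 0, 0, 0, 0, 0, 0, 0, 0, 0, 0, 0, 0, 0, 0, 0, 0, 0, 0, 0, 0, 0, 0, 0, 0, 0, 0, 0, 0, 0, 0, 0, 0, 0, 0, 0, 0, 0, 0, 0, 0, 0, 0, 0, 0, 0, 0, 0, 0, 0],
)

```text
t: 19.22
tcp_pos: [561.9, -380.3, 64.7]
orientation: [-0.611, 0.791, -0.0, 0.0]
force: [0.5, 0.4, 3.4]
gripper_width: 17.4
```

Call:
servo_tool(
  plan=[0, 0, -2, 0, 0, 0, 0, 0, 0, -4, 0, 0, 0, 0, 0, 0, -9, 0, 0, 0, 0, 0, 0, -15, 0, 0, 0, 0, 0, 0, -20, 0, 0, 0, 0, 0, 0, -22, 0, 0, 0, 0, 0, 0, -20, 0, 0, 0, 0, 0, 0, -15, 0, 0, 0, 0, 0, 0, -9, 0, 0, 0, 0, 0, 0, -4, 0, 0, 0, 0],
)

```text
t: 20.05
tcp_pos: [562.0, -380.3, 186.0]
orientation: [-0.611, 0.791, -0.001, 0.0]
force: [-0.4, 0.3, -2.1]
gripper_width: 17.2
```

```bash
python3 look.py w13 3
python3 - <<'E'
from h import *
crop("pics/w13.png",170,170,390,380,2.8,"pics/c13.png")
E
```

```text
20.2 [ 561.57 -379.97  183.54] -104.65 0.013 [ 0.02 -0.07 -2.85] [ 0.03 -0.03 -0.02] 17.24
```

View pics/c13.png

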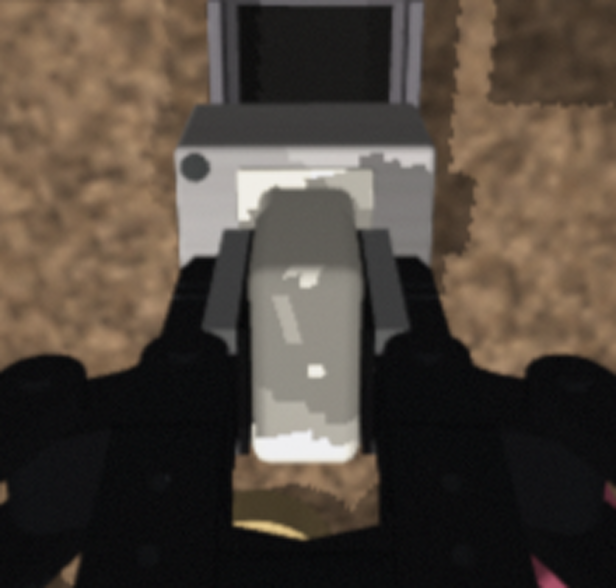

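Run:
```python
from h import *
plan([551.2,153.7,178],-94.36,20,0,prof=[.15,.35,.6,.85]+[1]*10+[.85,.6,.4,.25,.1,.05])
```

```text
d [-10.3 533.6  -5.1] da 10.28
-5.4, 1.5, 0.1, 0, 0, -0.11, 0,
-12.7, 3.5, 0.1, 0, 0, -0.25, 0,
-21.7, 6.0, 0.2, 0, 0, -0.43, 0,
-30.9, 8.2, 0.3, 0, 0, -0.62, 0,
-36.4, 9.3, 0.4, 0, 0, -0.72, 0,
-36.5, 8.8, 0.4, 0, 0, -0.72, 0,
-36.6, 8.4, 0.4, 0, 0, -0.72, 0,
-36.7, 7.9, 0.4, 0, 0, -0.72, 0,
-36.8, 7.5, 0.4, 0, 0, -0.72, 0,
-36.9, 7.0, 0.4, 0, 0, -0.72, 0,
-37.0, 6.5, 0.4, 0, 0, -0.72, 0,
-37.1, 6.1, 0.4, 0, 0, -0.72, 0,
-37.2, 5.6, 0.4, 0, 0, -0.72, 0,
-37.2, 5.1, 0.4, 0, 0, -0.72, 0,
-31.7, 3.9, 0.3, 0, 0, -0.62, 0,
-22.4, 2.5, 0.2, 0, 0, -0.43, 0,
-14.9, 1.6, 0.1, 0, 0, -0.29, 0,
-9.3, 0.9, 0.1, 0, 0, -0.18, 0,
-3.7, 0.4, 0.0, 0, 0, -0.07, 0,
-1.9, 0.2, 0.0, 0, 0, -0.04, 0,
```

Call:
servo_tool(
  plan=[-5.4, 1.5, 0, 0, 0, -0.1, 0, -12.7, 3.5, 0, 0, 0, -0.25, 0, -21.7, 6, 0.2, 0, 0, -0.43, 0, -30.9, 8.2, 0.3, 0, 0, -0.62, 0, -36.4, 9.3, 0.4, 0, 0, -0.72, 0, -36.5, 8.8, 0.4, 0, 0, -0.72, 0, -36.6, 8.4, 0.4, 0, 0, -0.72, 0, -36.7, 7.9, 0.4, 0, 0, -0.72, 0, -36.8, 7.5, 0.4, 0, 0, -0.72, 0, -36.9, 7, 0.4, 0, 0, -0.72, 0],
)

```text
t: 21.18
tcp_pos: [555.5, -79.5, 181.2]
orientation: [-0.65, 0.76, 0.0, -0.0]
force: [0.9, 0.3, -0.8]
gripper_width: 17.2
```

Call:
servo_tool(
  plan=[-37, 6.5, 0.4, 0, 0, -0.72, 0, -37.1, 6.1, 0.4, 0, 0, -0.72, 0, -37.2, 5.6, 0.4, 0, 0, -0.72, 0, -37.2, 5.1, 0.4, 0, 0, -0.72, 0, -31.7, 3.9, 0.3, 0, 0, -0.62, 0, -22.4, 2.5, 0.2, 0, 0, -0.43, 0, -14.9, 1.6, 0.1, 0, 0, -0.29, 0, -9.3, 0.9, 0, 0, 0, -0.18, 0, -3.7, 0.4, 0, 0, 0, -0.1, 0, -1.9, 0.2, 0, 0, 0, 0, 0],
)

```text
t: 22.02
tcp_pos: [551.7, 153.2, 179.1]
orientation: [-0.679, 0.734, 0.0, -0.0]
force: [0.3, 0.0, -1.9]
gripper_width: 17.4
```

```bash
python3 look.py w14 3
python3 - <<'E'
from h import *
plan([551.2,153.7,116],-94.36,10,0,prof=[.3,.7]+[1]*4+[.8,.6,.3,.1])
E
```

```text
22.17 [551.99 152.3  179.16] -94.49 0.005 [ 0.54 -0.56 -1.91] [-0.02  0.03 -0.03] 17.06
d [ -0.8   1.3 -63.2] da 0.13
-0.1, 0.0, 2.8, 0, 0, -0.01, 0,
-0.1, 0.1, 6.5, 0, 0, -0.01, 0,
-0.2, 0.1, 9.3, 0, 0, -0.02, 0,
-0.2, 0.1, 9.3, 0, 0, -0.02, 0,
-0.2, 0.1, 9.3, 0, 0, -0.02, 0,
-0.2, 0.1, 9.3, 0, 0, -0.02, 0,
-0.1, 0.1, 7.4, 0, 0, -0.02, 0,
-0.1, 0.1, 5.6, 0, 0, -0.01, 0,
-0.1, 0.0, 2.8, 0, 0, -0.01, 0,
-0.0, 0.0, 0.9, 0, 0, -0.0, 0,
```

View pics/w14.png

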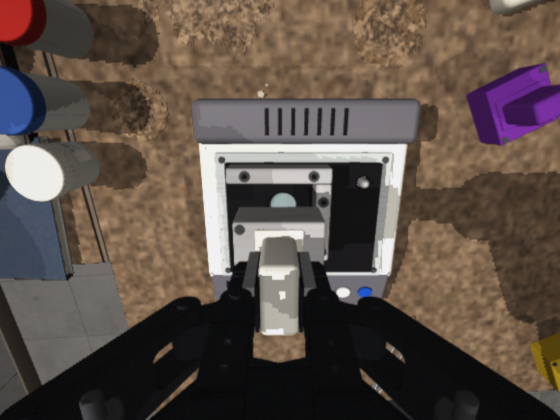

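Call:
servo_tool(
  plan=[-0.2, 0, 2.8, 0, 0, -0.1, 0, -0.2, 0.1, 6.5, 0, 0, 0, 0, -0.2, 0.1, 9, 0, 0, 0, 0, -0.2, 0.1, 9, 0, 0, 0, 0, -0.2, 0.1, 9, 0, 0, 0, 0, -0.2, 0.1, 8, 0, 0, 0, 0, -0.1, 0.1, 6, 0, 0, 0, 0, 0, 0.1, 4, 0, 0, 0, 0, 0, 0, 1.5, 0, 0, 0, 0, 0, 0, 0, 0, 0, 0, 0],
)

```text
t: 23.15
tcp_pos: [551.3, 154.5, 123.1]
orientation: [-0.68, 0.733, 0.0, -0.0]
force: [-0.3, 0.4, -2.7]
gripper_width: 17.3
```

```bash
python3 look.py w15 1
python3 - <<'E'
from h import *
crop("pics/w15.png",150,110,430,320,2.8,"pics/c15.png")
E
```

```text
23.2 [551.4  154.47 123.52] -94.33 0.007 [-0.39 -0.66 -1.54] [-0.03 -0.03 -0.05] 17.28
```

View pics/c15.png

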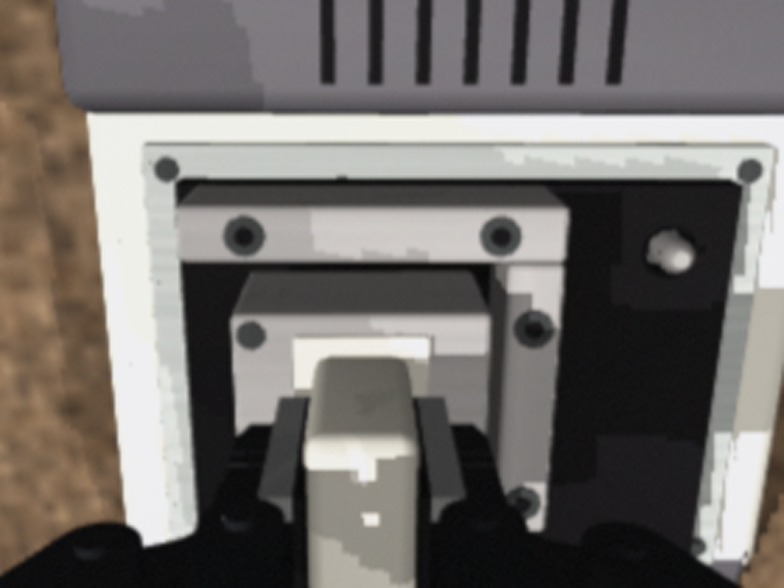

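Block is square to the fences with visible gaps on both sides. Lower to the plate.

Call:
servo_tool(
  plan=[0, 0, 1.5, 0, 0, 0, 0, 0, 0, 2, 0, 0, 0, 0, 0, 0, 2, 0, 0, 0, 0, 0, 0, 1.5, 0, 0, 0, 0, 0, 0, 1, 0, 0, 0, 0, 0, 0, 0.7, 0, 0, 0, 0, 0, 0, 0.6, 0, 0, 0, 0, 0, 0, 0.4, 0, 0, 0, 0, 0, 0, 0, 0, 0, 0, 0, 0, 0, 0, 0, 0, 0, 0],
)

```text
t: 24.18
tcp_pos: [551.3, 154.4, 113.7]
orientation: [-0.68, 0.733, -0.0, 0.0]
force: [0.4, 0.7, -2.4]
gripper_width: 17.4
```

Call:
servo_tool(
  plan=[0, 0, 0.4, 0, 0, 0, 0, 0, 0, 0.3, 0, 0, 0, 0, 0, 0, 0.3, 0, 0, 0, 0, 0, 0, 0, 0, 0, 0, 0, 0, 0, 0, 0, 0, 0, 0, 0, 0, 0, 0, 0, 0, 0, 0, 0, 0, 0, 0, 0, 0, 0, 0, 0, 0, 0, 0, 0, 0, 0, 0, 0, 0, 0, 0, 0, 0, 0, 0, 0, 0, 0],
)

```text
t: 25.02
tcp_pos: [551.4, 154.5, 113.6]
orientation: [-0.68, 0.733, -0.0, 0.0]
force: [-4.5, 0.6, 6.6]
gripper_width: 17.2
```

Call:
servo_tool(
  plan=[0.6, -0.5, -0.2, 0, 0, 0, 0, 0.6, -0.5, 0, 0, 0, 0, 0, 0.6, -0.5, 0, 0, 0, 0, 0, 0.6, -0.5, 0, 0, 0, 0, 0, 0.6, -0.5, 0, 0, 0, 0, 0, 0.6, -0.5, 0, 0, 0, 0, 0, 0.6, -0.5, 0, 0, 0, 0, 0, 0.4, -0.4, 0, 0, 0, 0, 0, 0, 0, 0, 0, 0, 0, 0, 0, 0, 0, 0, 0, 0, 0],
)

```text
t: 25.85
tcp_pos: [555.1, 150.1, 113.7]
orientation: [-0.68, 0.733, -0.0, 0.001]
force: [-1.8, 2.7, 5.4]
gripper_width: 16.8
```

Call:
servo_tool(
  plan=[0.4, -0.3, 0, 0, 0, 0, 0, 0.4, -0.3, 0, 0, 0, 0, 0, 0.3, -0.3, 0, 0, 0, 0, 0, 0.3, -0.3, 0, 0, 0, 0, 0, 0.3, -0.3, 0, 0, 0, 0, 0, 0.3, -0.3, 0, 0, 0, 0, 0, 0, 0, 0, 0, 0, 0, 0, 0, 0, 0, 0, 0, 0, 0, 0, 0, 0, 0, 0, 0, 0, 0, 0, 0, 0, 0, 0, 0],
)

```text
t: 26.68
tcp_pos: [556.3, 148.4, 113.7]
orientation: [-0.68, 0.733, 0.001, 0.001]
force: [-4.9, 4.6, 7.2]
gripper_width: 17.4
```

Call:
servo_tool(
  plan=[0.3, -0.3, 0, 0, 0, 0, 0, 0.3, -0.3, 0, 0, 0, 0, 0, 0.3, -0.3, 0, 0, 0, 0, 0, 0.3, -0.3, 0, 0, 0, 0, 0, 0, 0, 0, 0, 0, 0, 0, 0, 0, 0, 0, 0, 0, 0, 0, 0, 0, 0, 0, 0, 0, 0, 0, 0, 0, 0, 0, 0, 0, 0, 0, 0, 0, 0, 0, 0, 0, 0, 0, 0, 0, 0],
)

```text
t: 27.52
tcp_pos: [557.0, 147.7, 113.8]
orientation: [-0.68, 0.733, 0.001, 0.001]
force: [-6.2, 8.6, 9.3]
gripper_width: 17.1
```

```bash
python3 look.py w16 0
python3 - <<'E'
from h import *
crop("pics/w16.png",150,110,430,320,2.8,"pics/c16.png")
E
```

```text
27.52 [557.01 147.68 113.76] -94.33 0.001 [-6.22  8.61  9.27] [ 1.33  1.09 -0.14] 17.05
```

View pics/c16.png

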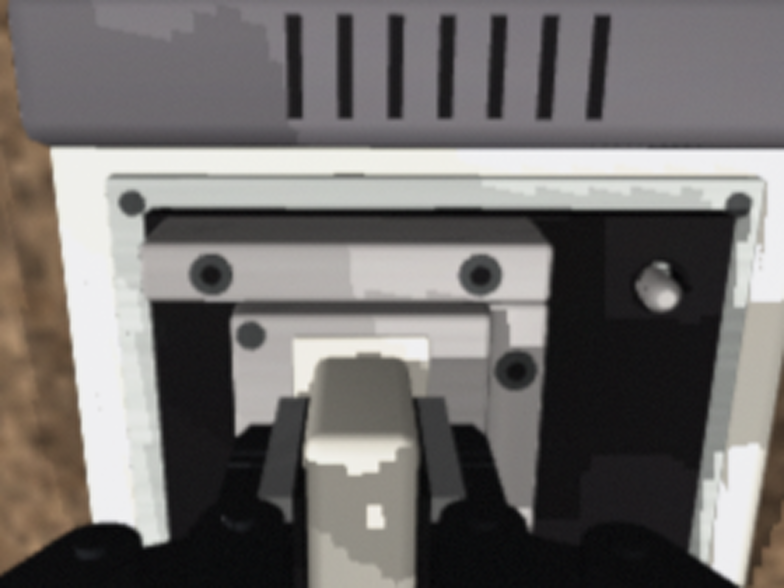

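Call:
servo_tool(
  plan=[0.25, -0.3, 0, 0, 0, 0, 0, 0.25, -0.3, 0, 0, 0, 0, 0, 0.25, -0.3, 0, 0, 0, 0, 0, 0.25, -0.3, 0, 0, 0, 0, 0, 0, 0, 0, 0, 0, 0, 0, 0, 0, 0, 0, 0, 0, 0, 0, 0, 0, 0, 0, 0, 0, 0, 0, 0, 0, 0, 0, 0, 0, 0, 0, 0, 0, 0, 0, 0, 0, 0, 0, 0, 0, 0],
)

```text
t: 28.5
tcp_pos: [557.3, 147.5, 113.8]
orientation: [-0.68, 0.733, 0.002, 0.0]
force: [-10.9, 11.8, 13.2]
gripper_width: 17.2
```

Run:
```python
from h import *
print(Rt().round(4), r.get_obs()["ft_torque"])
```

```text
[[-0.0756 -0.9971 -0.0027]
 [-0.9971  0.0756  0.0042]
 [-0.004   0.0031 -1.    ]] [ 2.13499033  1.9407675  -0.20165813]
```

Call:
servo_tool(
  plan=[0.3, -0.3, 0, 0.1, 0.1, 0, 0, 0.3, -0.3, 0, 0.1, 0.1, 0, 0, 0.3, -0.3, 0, 0.1, 0.1, 0, 0, 0.3, -0.3, 0, 0, 0.1, 0, 0, 0, 0, 0, 0, 0, 0, 0, 0, 0, 0, 0, 0, 0, 0, 0, 0, 0, 0, 0, 0, 0, 0, 0, 0, 0, 0, 0, 0, 0, 0, 0, 0, 0, 0, 0, 0, 0, 0, 0, 0, 0, 0],
)

```text
t: 29.33
tcp_pos: [557.5, 147.5, 113.8]
orientation: [-0.68, 0.733, -0.0, -0.0]
force: [-14.7, 19.9, 14.5]
gripper_width: 17.1
```

```bash
python3 look.py w17 0
python3 - <<'E'
from h import *
print(Rt().round(4))
crop("pics/w17.png",150,110,430,320,2.8,"pics/c17.png")
crop("pics/w17.png",215,195,355,275,5.6,"pics/c18.png")
E
```

```text
29.33 [557.5  147.5  113.75] -94.33 0.002 [-14.7   19.93  14.48] [ 3.5   2.69 -0.28] 17.11
[[-7.550e-02 -9.971e-01 -3.000e-04]
 [-9.971e-01  7.550e-02 -9.000e-04]
 [ 9.000e-04  2.000e-04 -1.000e+00]]
```

View pics/c18.png

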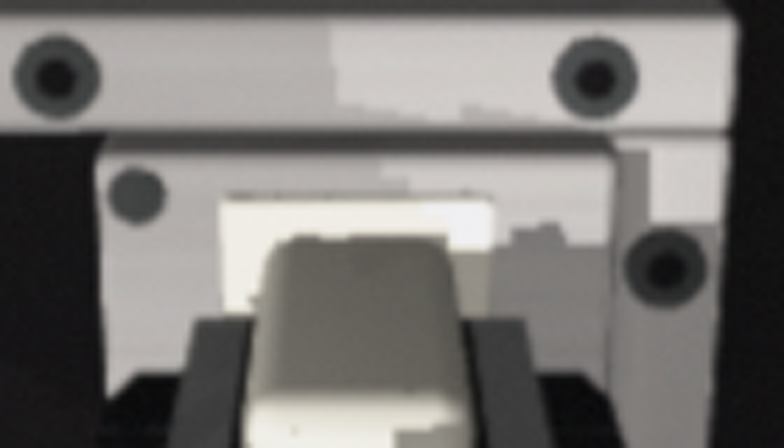

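View pics/c17.png

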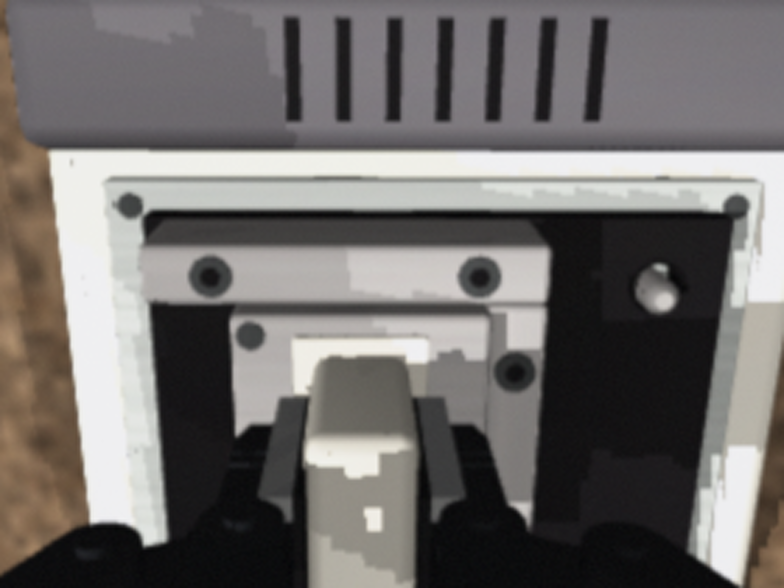

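Run:
```python
from fit import *
c=pickle.load(open("w17.pkl","rb"))
a=np.radians(-4.33);
pl=np.array([541.6+.6,132,a])  # approx; only relative matters
for g in (0,0.5,1,2):
    P=w(pl,np.array([[38,17,78.],[38-g,17,84.],[38-g,17,78]]));p=[proj(c,x) for x in P]
    print("x gap",g,"dv block edge - fence edge",(p[1]-p[0])[1].round(2))
    P=w(pl,np.array([[30,-8,78.],[30,-8+g,84.]]));p=[proj(c,x) for x in P];print("   y gap du",(p[1]-p[0])[0].round(2), p)
im=cv2.imread("pics/w17.png").astype(int).sum(2)//3
print("col profile rows 210..230 at u=240..",im[212:230,[235,240,300,310]].T)
print("row 250",im[228,315:345], im[215:222,318:332])
```

```text
x gap 0 dv block edge - fence edge 3.72
   y gap du 1.52 [array([320.93097036, 232.41758003]), array([322.44773354, 236.5563241 ])]
x gap 0.5 dv block edge - fence edge 4.6
   y gap du 0.6 [array([320.93097036, 232.41758003]), array([321.52759327, 236.55636709])]
x gap 1 dv block edge - fence edge 5.47
   y gap du -0.32 [array([320.93097036, 232.41758003]), array([320.60744347, 236.55641008])]
x gap 2 dv block edge - fence edge 7.22
   y gap du -2.16 [array([320.93097036, 232.41758003]), array([318.76711524, 236.55649606])]
col profile rows 210..230 at u=240.. [[175 176 173 173 163 136  93  72  71  75 108 146 165 161 130  91  77  72]
 [175 174 174 173 165 138  95  67  66  73 109 145 144 106  70  65  65  65]
 [202 194 181 176 168 142  97  66  65  72 108 155 180 196 200 201 198 180]
 [203 204 203 191 172 142  97  68  64  72 107 153 178 195 200 201 201 200]]
row 250 [201 200 199 200 200 199 199 200 181 147 114 117 123 125 125 137 191 208
 207 205 205 204 203 204 203 203 202 201 175 117] [[111  94  87  86  86 106 119 159 190 202 204 204 203 204]
 [156 144 140 141 142 156 166 187 197 198 198 198 198 198]
 [155 157 162 165 164 169 170 172 173 171 171 173 171 171]
 [101 102 110 112 114 128 134 136 135 135 135 135 134 134]
 [ 67  67  68  70  71  92 118 140 148 149 149 151 151 149]
 [ 65  64  65  64  65  77 116 162 175 177 179 180 181 182]
 [ 71  72  70  72  70  70  93 140 160 164 165 167 172 193]]
```

Call:
servo_tool(
  plan=[0, -0.4, 0, 0, 0, 0, 0, 0, -0.4, 0, 0.1, 0, 0, 0, 0, -0.4, 0, 0, 0, 0, 0, 0, -0.4, 0, 0.1, 0, 0, 0, 0, -0.4, 0, 0, 0, 0, 0, 0, 0, 0, 0, 0, 0, 0, 0, 0, 0, 0, 0, 0, 0, 0, 0, 0, 0, 0, 0, 0, 0, 0, 0, 0, 0, 0, 0, 0, 0, 0, 0, 0, 0, 0],
)

```text
t: 30.32
tcp_pos: [557.7, 147.5, 113.8]
orientation: [-0.68, 0.733, 0.0, -0.001]
force: [-25.9, 18.9, 21.4]
gripper_width: 17.4
```

```bash
python3 look.py w18 0
cat > prof.py <<'E'
from h import *
import sys
def cross(v,lvl):
    # subpixel crossings
    return [round(i+(lvl-v[i])/(v[i+1]-v[i]),2) for i in range(len(v)-1) if (v[i]-lvl)*(v[i+1]-lvl)<0]
for n in sys.argv[1:]:
    im=cv2.imread(f"pics/{n}.png").astype(float).mean(2)
    for u in (245,260,275,305,315): print(n,"col",u,[x+200 for x in cross(im[200:226,u-1:u+2].mean(1),115)])
    for v in (235,240,245): print(n,"row",v,(im[v-1:v+2,310:348].mean(0)).round().astype(int).tolist())
E
python3 prof.py w16 w17 w18;python3 -c "
from h import *
print(Rt()[:,2])"
```

```text
30.32 [557.71 147.51 113.78] -94.31 0.002 [-25.86  18.87  21.44] [ 3.37  4.49 -0.22] 17.43
w16 col 245 [np.float64(216.88), np.float64(222.03)]
w16 col 260 [np.float64(216.88), np.float64(222.07)]
w16 col 275 [np.float64(216.95), np.float64(222.06)]
w16 col 305 [np.float64(216.98), np.float64(221.92000000000002)]
w16 col 315 [np.float64(204.31), np.float64(211.27), np.float64(216.96), np.float64(221.93)]
w16 row 235 [197, 197, 197, 197, 197, 197, 197, 197, 198, 197, 198, 198, 196, 174, 138, 117, 120, 124, 123, 119, 106, 95, 92, 86, 82, 82, 89, 94, 104, 116, 125, 127, 127, 117, 74, 32, 18, 16]
w16 row 240 [123, 122, 122, 122, 122, 122, 122, 121, 122, 122, 122, 122, 121, 117, 104, 109, 105, 70, 49, 47, 45, 38, 30, 24, 22, 22, 26, 34, 42, 46, 55, 84, 114, 115, 65, 24, 17, 17]
w16 row 245 [124, 123, 124, 124, 124, 125, 124, 124, 125, 125, 125, 124, 122, 115, 95, 109, 112, 85, 59, 48, 45, 38, 32, 28, 26, 27, 32, 40, 45, 52, 71, 109, 117, 93, 49, 20, 18, 18]
w17 col 245 [np.float64(217.55), np.float64(222.17000000000002)]
w17 col 260 [np.float64(217.57), np.float64(222.22)]
w17 col 275 [np
[... 956 characters left out ...]
7)]
w18 col 315 [np.float64(204.94), np.float64(212.42), np.float64(217.98), np.float64(222.29)]
w18 row 235 [164, 165, 165, 165, 167, 183, 195, 198, 198, 198, 199, 199, 195, 168, 125, 113, 119, 123, 124, 125, 124, 131, 123, 118, 118, 123, 131, 134, 140, 143, 143, 143, 141, 128, 70, 25, 17, 17]
w18 row 240 [122, 121, 122, 122, 122, 122, 123, 123, 124, 124, 124, 124, 123, 116, 99, 111, 105, 72, 51, 46, 45, 39, 34, 30, 30, 31, 35, 42, 44, 48, 74, 110, 118, 100, 52, 21, 17, 17]
w18 row 245 [124, 124, 124, 124, 124, 124, 124, 124, 124, 124, 124, 124, 122, 119, 102, 111, 94, 65, 49, 46, 41, 31, 23, 22, 20, 22, 28, 38, 44, 48, 67, 107, 113, 71, 31, 18, 17, 18]
[-0.0018917  -0.00140977 -0.99999722]
```

Run:
```python
from fit import *
from scipy.optimize import brentq
c=pickle.load(open("w18.pkl","rb"))
a=np.radians(-4.33);pl=np.array([541.6+.6,132,a])
def u_at(y,z,v):
    f=lambda x:proj(c,w(pl,np.array([[x,y,z]]))[0])[1]-v
    x=brentq(f,-40,60);return proj(c,w(pl,np.array([[x,y,z]]))[0])[0]
for v in (235,245):
  print(v,"fence outer",u_at(-20,78,v).round(2),[(g,(u_at(-20,78,v)-u_at(-8+g,84,v)).round(2)) for g in (-.3,0,.3,.6,1)], "screw/width")
  print("  block width px",(u_at(-8,84,v)-u_at(42,84,v)).round(2))
for g in (0,.3,.6):
    p=[proj(c,w(pl,np.array([P]))[0])[1] for P in ([50,17,78.],[38,17,78.],[38-g,17,84.])];print(g,np.diff(p).round(2))
im=cv2.imread("pics/w18.png").astype(float).mean(2);print(im[190:226,260].round().astype(int).tolist())
print(im[234:237,225:240].mean(0).round())
```

```text
235 fence outer 342.09 [(-0.3, np.float64(18.98)), (0, np.float64(19.53)), (0.3, np.float64(20.09)), (0.6, np.float64(20.64)), (1, np.float64(21.38))] screw/width
  block width px 92.23
245 fence outer 341.38 [(-0.3, np.float64(18.77)), (0, np.float64(19.32)), (0.3, np.float64(19.86)), (0.6, np.float64(20.41)), (1, np.float64(21.14))] screw/width
  block width px 91.21
0 [20.88  3.74]
0.3 [20.88  4.27]
0.6 [20.88  4.8 ]
[63, 62, 63, 63, 64, 65, 66, 86, 126, 156, 167, 173, 174, 175, 178, 179, 178, 178, 176, 176, 176, 177, 178, 176, 177, 175, 171, 151, 110, 71, 66, 71, 104, 144, 163, 173]
[ 22.  22.  22.  22.  22.  22.  27.  71. 153. 174. 170. 162. 151. 137.
 132.]
```

Call:
servo_tool(
  plan=[0, 0.7, -0.2, 0, 0, 0, 0, 0, 0.7, -0.2, 0, 0, 0, 0, 0, 0.6, -0.2, 0, 0, 0, 0, 0.3, 0, 0, 0, 0, 0, 0, 0.3, 0, 0, 0, 0, 0, 0, 0.3, 0, 0, 0, 0, 0, 0, 0.3, 0, 0, 0, 0.1, 0, 0, 0, 0, 0, 0, 0, 0, 0, 0, 0, 0, 0, 0, 0, 0, 0, 0, 0, 0, 0, 0, 0],
)

```text
t: 31.3
tcp_pos: [557.5, 147.3, 113.8]
orientation: [-0.68, 0.733, -0.002, 0.001]
force: [-11.7, 26.1, 8.2]
gripper_width: 17.0
```

```bash
python3 look.py w19 0; python3 prof.py w19
```

```text
31.3 [557.46 147.26 113.8 ] -94.34 0.002 [-11.73  26.11   8.21] [ 4.55  2.31 -0.21] 17.0
w19 col 245 [np.float64(217.57), np.float64(222.22)]
w19 col 260 [np.float64(217.57), np.float64(222.26)]
w19 col 275 [np.float64(217.6), np.float64(222.26)]
w19 col 305 [np.float64(218.28), np.float64(222.14)]
w19 col 315 [np.float64(204.58), np.float64(212.82), np.float64(218.27), np.float64(222.16)]
w19 row 235 [164, 165, 165, 162, 154, 185, 197, 198, 198, 198, 199, 198, 192, 162, 119, 114, 120, 124, 125, 122, 119, 124, 121, 118, 118, 122, 125, 131, 141, 143, 143, 143, 136, 121, 66, 25, 18, 18]
w19 row 240 [122, 122, 123, 122, 122, 123, 124, 125, 125, 124, 124, 124, 122, 114, 99, 111, 92, 63, 48, 46, 44, 39, 34, 30, 29, 31, 37, 42, 45, 52, 78, 113, 116, 83, 40, 19, 18, 17]
w19 row 245 [124, 124, 124, 124, 124, 125, 124, 124, 124, 125, 125, 124, 121, 119, 110, 115, 89, 59, 48, 46, 39, 28, 22, 21, 20, 25, 32, 41, 44, 52, 79, 113, 114, 64, 24, 17, 17, 18]
```

Call:
servo_tool(
  plan=[0, -0.4, 0, 0, 0, 0, 0, 0, -0.4, 0, 0.1, 0, 0, 0, 0, -0.4, 0, 0, 0, 0, 0, 0, -0.4, 0, 0, 0, 0, 0, 0, -0.4, 0, 0, 0, 0, 0, 0, -0.3, 0, 0, 0, 0, 0, 0, 0, 0, 0, 0, 0, 0, 0, 0, 0, 0, 0, 0, 0, 0, 0, 0, 0, 0, 0, 0, 0, 0, 0, 0, 0, 0, 0],
)

```text
t: 32.28
tcp_pos: [557.7, 147.3, 113.8]
orientation: [-0.68, 0.733, -0.0, -0.001]
force: [-26.0, 25.2, 18.0]
gripper_width: 17.4
```

```bash
python3 look.py w20 0; python3 prof.py w20|grep col
python3 - <<'E'
from h import *
print(Rt()[:,2])
crop("pics/w20.png",150,110,430,320,2.8,"pics/c20.png")
E
```

```text
32.28 [557.67 147.29 113.8 ] -94.32 0.002 [-25.96  25.16  18.03] [ 4.48  4.16 -0.25] 17.4
w20 col 245 [np.float64(217.6), np.float64(222.23)]
w20 col 260 [np.float64(217.65), np.float64(222.27)]
w20 col 275 [np.float64(217.68), np.float64(222.29)]
w20 col 305 [np.float64(217.91), np.float64(222.19)]
w20 col 315 [np.float64(204.67), np.float64(212.84), np.float64(217.97), np.float64(222.21)]
[-7.70445778e-04 -1.40079052e-03 -9.99998722e-01]
```

View pics/c20.png

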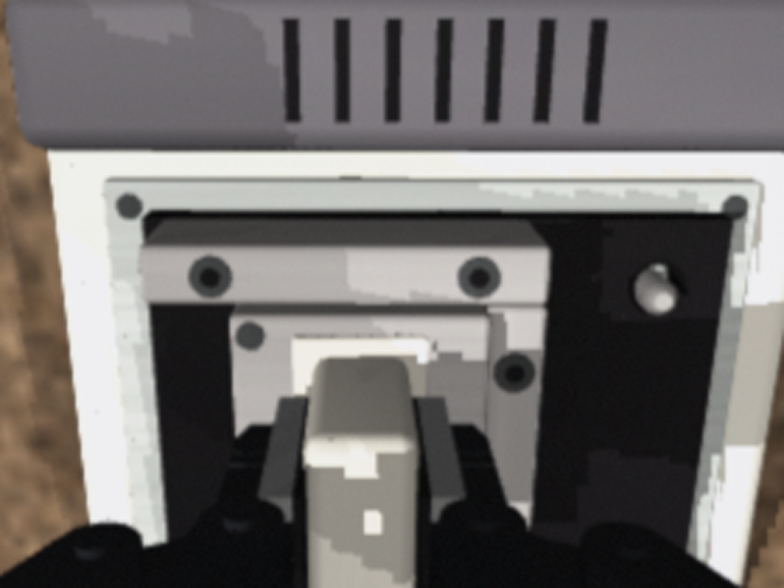

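View pics/w20t.png

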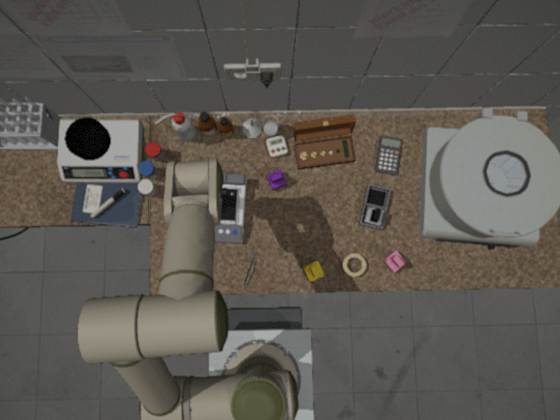

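The +y side of the block sits ~0.2 mm further from the back fence than the other; a 0.3° yaw squares it.

Call:
servo_tool(
  plan=[0, 0, 0, 0, 0, 0.1, 0, 0, 0, 0, 0, 0, 0.1, 0, 0, 0, 0, 0, 0, 0.1, 0, 0, 0, 0, 0, 0, 0.1, 0, 0, 0, 0, 0, 0, 0, 0, 0, 0, 0, 0, 0, 0, 0, 0, 0, 0, 0, 0, 0, 0, 0, 0, 0, 0, 0, 0, 0, 0, 0, 0, 0, 0, 0, 0, 0, 0, 0, 0, 0, 0, 0],
)

```text
t: 33.27
tcp_pos: [557.7, 147.3, 113.8]
orientation: [-0.678, 0.735, -0.0, -0.001]
force: [-24.4, 23.7, 17.5]
gripper_width: 17.2
```

```bash
python3 look.py w21 0; python3 prof.py w21|grep col
python3 - <<'E'
from h import *
print(Rt()[:,2])
E
```

```text
33.27 [557.66 147.3  113.8 ] -94.66 0.001 [-24.38  23.68  17.54] [4.42 4.17 0.18] 17.16
w21 col 245 [np.float64(217.91), np.float64(222.46)]
w21 col 260 [np.float64(217.91), np.float64(222.4)]
w21 col 275 [np.float64(218.25), np.float64(222.29)]
w21 col 305 [np.float64(217.61), np.float64(222.05)]
w21 col 315 [np.float64(203.77), np.float64(213.12), np.float64(217.63), np.float64(221.98)]
[-7.57472010e-04 -1.61335435e-03 -9.99998412e-01]
```

Run:
```python
from station import order
print(order.close_job())
```

```text
the job is handed in; nothing more can be done
None
```

The adapter plate is on the reader over both pins and let go. The white-grip block is held in the corner of its fences. I handed the job in at about 33 s of the 72 s allowed.

**Plate:** I lowered it gently until it touched the stage (about 11 N of weight taken up) and released it. Afterwards the wrist image showed both pins through their holes, and the fitted plate pose agreed with the reader's to about 0.1 mm and 0.1°.

**Block:** I took the white-grip block from the case and stood it on the plate. I pushed it into the corner and finished still gripping it. The last readings were 24 N toward the back fence, 24 N toward the side fence and about 18 N downward, with the tool within 0.1° of vertical.

**Checks that were less certain or disagreed:**
- Each fence was pushed in turn with the other push eased off, and the tool barely moved as the force rose, so I take both contacts as real.
- The images leave up to about 0.4 mm of doubt about the gap at the side fence, because of rounded edges and shadow. The gap at the back fence is zero within the image error.
- The block first sat about 0.2 mm askew to the back fence. A small turn reduced this to within the image noise.
- The wrist camera read about 0.9 mm to one side, so I corrected for that.

The black-grip block is still in its case. The last top view showed nothing disturbed on the bench; the arm hid part of the reader in that view.

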